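Lock the flute mandrel into the taper socket

TASK

Take the plain cylindrical mandrel from the wooden rack and stand its tapered shank loosely in the upright taper socket, let go, without forcing it home with the gripper. Then take the wooden tapping block by its handle and tap the mandrel down gently in two or more steps, not home in one go, lifting the block clear in between taps and never with more than 50 N, until the collar sits fully home on the socket and the taper holds. Stand the block upright on the bench again, and leave the other tools and the tape roll alone.

Things in the scene. Friction and masses are not known exactly. Their poses are not given: they have to be found in the camera images.
- mandrel_grip (a point): Plain steel mandrel to seat: flat-topped upright cylinder, 25 mm diameter, 45 mm tall (grip here), on a round collar 40 mm wide and 8 mm thick, tapered shank below. Point: middle of the cylinder, on the axis, 22.5 mm below the flat top, 30.5 mm above the collar's underside, 78.5 mm above the shank's small end. z up. About 0.25 kg. Starts upright in one of the rack's holes, resting on its collar.
- mandrel_collar (a point): Centre of the underside of the mandrel's collar, on its axis, z up. Below it is the shank, 48 mm long, tapering from 25.6 mm in diameter at the collar to 16 mm at the small end.
- mandrel: The whole mandrel; its origin and axes are those of mandrel_collar; its flat top is 53 mm above that point.
- socket: Grey upright taper socket fixed to the bench: flange 110 mm wide, post 68 mm wide and 68 mm tall, open bore in its flat top. Origin on the axis at the bench, z up. Four sprung steel jaws form a bore 23 mm wide at the top. The shank drops in until the collar is about 8 mm above the top face; then it must be driven, resistance growing from 5 N to 18-25 N as the collar lands. Friction holds it.
- socket_mouth (a point): Centre of the socket's top face, 68 mm above the bench, z up. The mandrel is fully home when its collar underside rests on this face.
- block_grip (a point): Middle of the handle of the tapping block: a squat dark wooden cylinder 48 mm wide and 34 mm tall, standing on the bench, with an upright pale round handle 26 mm wide and 56 mm tall on top. The point is 28 mm below the handle's top and 62 mm above the flat striking face, which is the underside. z up along the handle. About 0.28 kg.
- block: The whole tapping block; its origin is the centre of the flat striking face underneath, z up along the handle.
- rack: Wooden rack block 66 mm by 234 mm (along its y) and 66 mm tall, fixed; three round holes in a row along its y, 78 mm apart, each 54 mm deep. Origin under its centre, z up.
- centre: Leave alone: pointed centre in the rack, same collar and shank, with a cone 26 mm wide ending in a point 43 mm above the collar underside (the origin).
- driver: Leave alone: driver in the rack, same collar and shank, with a flat dark disc 48 mm wide carrying three short pins; 35 mm tall above the collar underside (the origin).
- tape: Leave alone: roll of paper tape lying flat on the bench, 68 mm in diameter and 20 mm tall; origin at the centre of its underside.
Things that resemble listed ones, but are neither listed nor needed, are in the scene too. What is shaped like the mandrel but green is not meant. What is shaped like the block but pink is not meant.

How it is judged:
By the outcome, as a careful person would: the job done as asked, in the order asked, and still so for the second after the job is handed in, with the robot touching nothing.
It also fails if it takes over 72 s, if anything falls off the work surface, if the arm or the gripper's body presses on something with over 40 N, if the wrist force passes 120 N, or if a joint passes its speed limit or range.

ROBOT

A 6-joint arm with a two-finger parallel gripper is mounted at the origin on the work surface. World frame = base frame: x ahead of the robot, y to its left, z up, the work surface at z = 0. Lengths are in mm, angles in degrees, forces in N, time in s.
With the tool pointing down it reaches from about 300 to 850 mm from the base axis. Payload 4.2 kg.
Tool frame: the origin (TCP) lies at the very end of the fingers, on their centre line; the grasp point (between the pads) lies 19 mm behind it; z points along the fingers, y is the direction in which the jaws open and shut (so a half turn about z gives the same grasp; the last joint's range is limited). The gripper opens to 91 mm and grips with 3 to 60 N. Pads are 32 mm wide; open, the fingers measure 118 mm over their backs; the gripper's body (76 mm by 178 mm) begins 60 mm behind the grasp point.
Start: joints at [-76.891, 18.312, 89.639, -0, 72.044, -1.146], TCP at [141.591, -557.311, 213.976] pointing down, gripper open.
Joint ranges: [-177.97, 177.97], [-48.28, 115.42], [12.27, 149.76], [-77.06, 257.06], [2.81, 150.46], [-146.56, 146.56]. Speed limits (degrees/s): [147.25, 147.25, 180, 180, 180, 180].

INTERFACE

Orientations are given as [roll, pitch, yaw] about the fixed x, y, z axes, in that order (R = Rz(yaw) Ry(pitch) Rx(roll)).
In Python, from workcell import telemetry, grab_frame, job gives the robot as it stands.
- The arm moves only by the tool drive_tool, never from a script. Its argument "moves" is a list of rows, each an object of numbers: "claw": the closure, from -1 (fully open) to 1 (shut); "dx", "dy", "dz": the shift along the tool's x, y, z in units of 20 mm (1.0 is 20 mm); "yaw": the turn about the tool's z in units of 0.15 rad (1.0 is 0.15 rad). In form: [{"claw": .., "dx": .., "dy": .., "dz": .., "yaw": ..}, ...]. A call has 1 to 5 rows; each row shifts and turns the pose as measured when the row begins, along the tool's axes as they then stand; what a row does not reach is not made up. A row lasts 1/8 s, in which the tool goes at most 62.5 mm and 10.7 degrees, less where a joint would pass 70% of its speed; a pose out of reach is approached as far as the arm can. A call with a number of a shift or a turn outside -1 to 1 is refused whole. A call with a gripper value outside its range is refused whole. The fingers move at their own pace and stop on an object; "grip_force" is the grip in N (left out, the last holds). Time passes only in rows, so rows that do not move let the fingers close. It gives the time, the measured TCP pose, the force and the opening at its end, in the units of the state.
- telemetry.state(): the state, without advancing time (a new reading comes with each control period).
- grab_frame(name): name is "scene" or "top" or "wrist"; returns a dict with "color" (480x640x3 uint8, blue, green, red), "vertical_fov" (degrees; the focal length in pixels is half the picture's height over the tangent of half this angle, whatever the lens; pixels are square), "cx", "cy" (the principal point, pixels), "pose" (4x4, takes a point from camera to world coordinates). Camera axes: x right, y down, z forward; pixel columns grow to the right and rows downward; lengths in mm; the calibration is good to about 2 mm. The wrist camera is an equidistant fisheye: a pixel r from the principal point sees the ray r / f radians off the axis. A picture is of the moment at which its call begins. There is no depth.
- job.job_done(): hands the job in, once; it reports no verdict.
The state is a dict: "time_s": time; "qpos": joint angles; "qvel": joint speeds; "effort": joint torques, N m; "ee_pos": TCP position; "ee_rot": TCP orientation; "force": force on the tool from outside, world axes, zero at the start; "torque": the same for the moment, N m; "gripper_width": finger opening in mm.
Only numpy, scipy, OpenCV 4.12 (cv2) and the standard library are available. Lean on these libraries where they do the work, as an engineer would, in place of code of your own. Each camera call takes 0.05 s, during which the arm holds its last target.

## Working session

There is one attempt and no reset: what is moved stays moved. The work goes in short steps, Python scripts to look and compute and a tool call to move; the robot and the scene stay as the last step left them, time stands still between calls to the robot, and variables do not carry over. Pictures are saved under pics/ and viewed, and the job is handed in when it is done.

Besides the shell and the picture viewer there is one more tool, called as a command line: name --argument value ..., lists and objects as JSON in quotes. drive_tool: Moves the arm, as the interface text tells. Its arguments: {"type":"object","properties":{"moves":{"type":"array"},"grip_force":{"type":"number"}},"required":["moves"]}

```bash
mkdir -p pics; ls
python3 - <<'E'
from workcell import telemetry, grab_frame
import cv2, numpy as np
print(telemetry.state())
for n in ["scene","top","wrist"]:
    f=grab_frame(n); cv2.imwrite(f"pics/{n}0.png",f["color"]); np.save(f"pics/{n}0.npy",{k:f[k] for k in f},allow_pickle=True)
    print(n,f["vertical_fov"],f["cx"],f["cy"],np.round(f["pose"],3).tolist())
E
```

```text
pics
{'time_s': 0.0, 'qpos': array([-7.68925461e+01,  1.83506310e+01,  8.97071109e+01, -2.40989391e-04,
        7.20429422e+01, -1.14621298e+00]), 'qvel': array([-0.04761451, -0.04999564, -0.02489559,  0.09864215,  0.07823431,
       -0.05301915]), 'effort': array([ 1.00928919e-03, -4.12458694e+01, -2.31974423e+01,  7.29937828e-02,
        4.58069961e-02, -1.31979191e-04]), 'ee_pos': array([ 141.45502836, -556.80427678,  213.12562707]), 'ee_rot': array([-1.79899331e+02, -1.78499514e-03,  1.42537398e+01]), 'force': array([0.27748765, 0.83950426, 0.73576394]), 'torque': array([ 0.00971723, -0.01970446,  0.03963367]), 'gripper_width': 91.25695274447803}
scene 45.580568812135766 321.35521059689967 238.75356969294916 [[-0.125, 0.797, -0.591, 1211.512], [0.992, 0.089, -0.09, 137.894], [-0.019, -0.598, -0.801, 910.876], [0.0, 0.0, 0.0, 1.0]]
top 46.34457680324782 313.3274450340754 229.9406188735187 [[0.023, -0.986, 0.167, 438.829], [-1.0, -0.023, -0.001, 35.57], [0.005, -0.166, -0.986, 1053.993], [0.0, 0.0, 0.0, 1.0]]
wrist 65.70646984690485 316.49128701417357 243.43408077096876 [[0.246, -0.938, -0.244, 210.14], [-0.969, -0.239, -0.061, -538.731], [-0.001, 0.252, -0.968, 382.757], [0.0, 0.0, 0.0, 1.0]]
```

View pics/scene0.png

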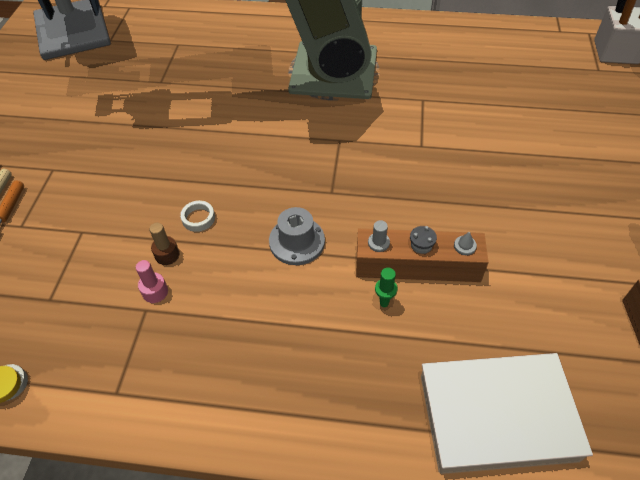

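View pics/top0.png

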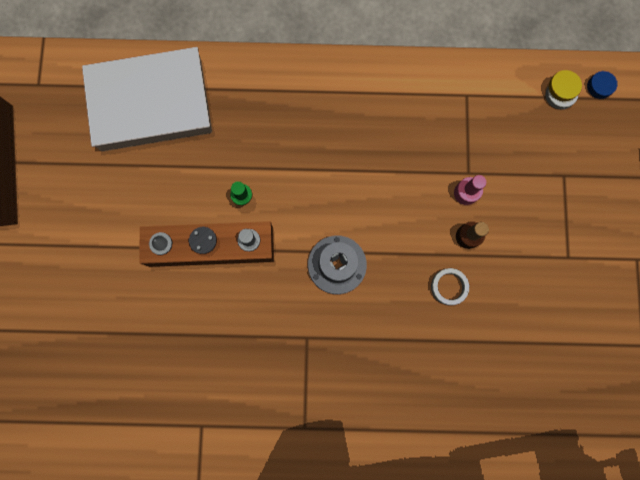

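View pics/wrist0.png

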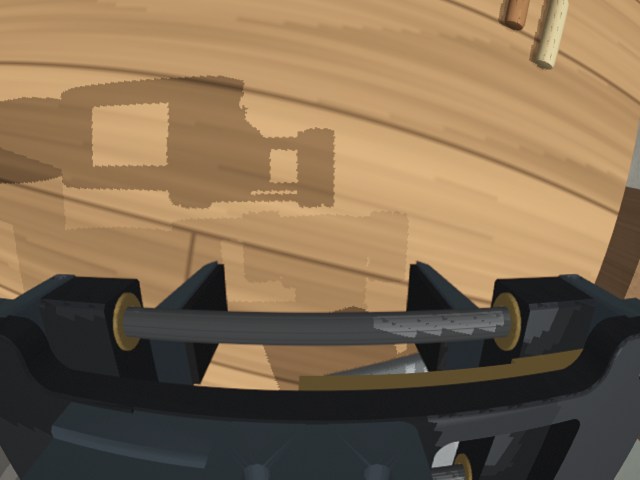

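Scene view: candidates for the mandrel are grey in rack (scene 379,235 / top 247,239), green decoy (387,287 / 240,192), driver (423,239), and centre (466,243). For the block they are brown (163,246 / top 475,234) and pink decoy (150,282 / 473,188). By the description I take the grey upright cylinder and the brown block. Close crops come next to check that choice.

Run:
```python
import cv2, numpy as np
s=cv2.imread("pics/scene0.png");t=cv2.imread("pics/top0.png")
def c(im,x,y,w,h,k): return cv2.resize(im[y:y+h,x:x+w],None,fx=k,fy=k,interpolation=cv2.INTER_CUBIC)
cv2.imwrite("pics/c1.png",np.vstack([c(s,350,210,140,50,5),c(t,135,215,140,55,5)]))
a=c(s,265,200,66,66,6);b=c(t,305,230,66,66,6)
cv2.imwrite("pics/c2.png",np.hstack([a,b]))
a=c(s,140,215,60,60,6);b=c(t,445,200,60,60,6)
cv2.imwrite("pics/c3.png",np.hstack([a,b]))
```

```text
(no output)
```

View pics/c1.png

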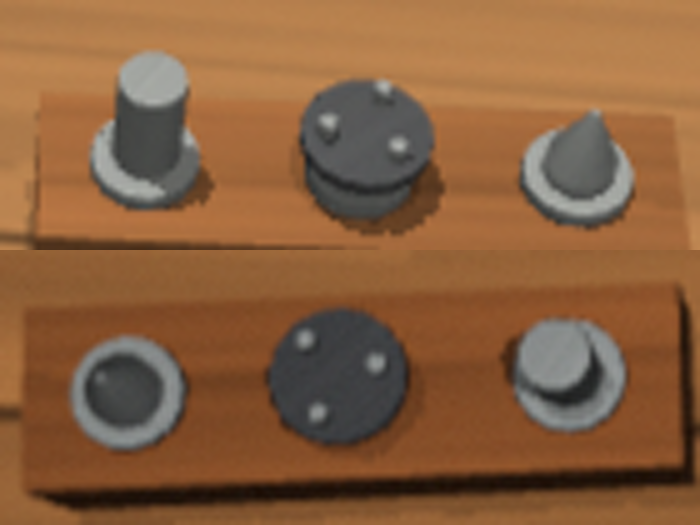

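View pics/c2.png

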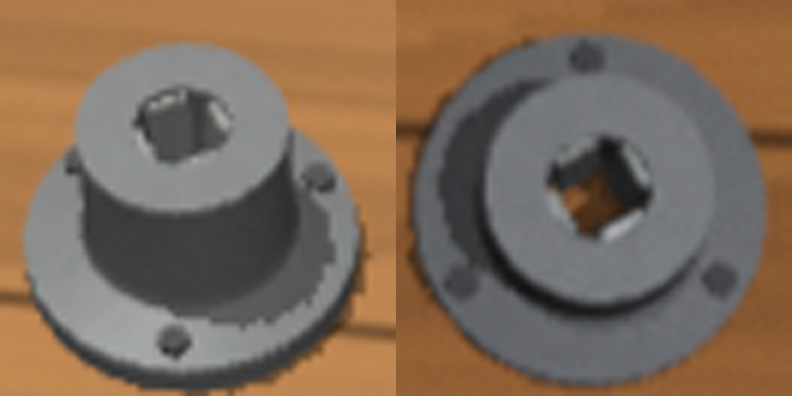

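View pics/c3.png

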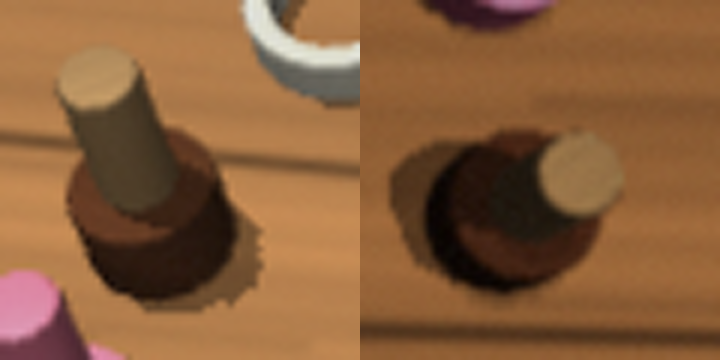

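Crops confirm: plain flat-topped grey cylinder in the rack at left (scene view) and the brown block with a pale handle. Next I triangulate.

```bash
cat > h.py <<'E'
import numpy as np, cv2
def load(n): return np.load(f"pics/{n}.npy",allow_pickle=True).item()
def ray(f,u,v,fish=False):
    fl=240/np.tan(np.radians(f["vertical_fov"])/2)
    x,y=(u-f["cx"]),(v-f["cy"])
    if fish:
        r=np.hypot(x,y);th=r/fl
        d=np.array([np.sin(th)*x/r,np.sin(th)*y/r,np.cos(th)])
    else: d=np.array([x/fl,y/fl,1]);d/=np.linalg.norm(d)
    P=np.array(f["pose"]); return P[:3,3],P[:3,:3]@d
def tri(rs):
    A=np.zeros((3,3));b=np.zeros(3)
    for o,d in rs:
        M=np.eye(3)-np.outer(d,d);A+=M;b+=M@o
    p=np.linalg.solve(A,b); return p,[np.linalg.norm((np.eye(3)-np.outer(d,d))@(p-o)) for o,d in rs]
def atz(f,u,v,z,fish=False):
    o,d=ray(f,u,v,fish);return o+d*(z-o[2])/d[2]
def proj(f,p,fish=False):
    fl=240/np.tan(np.radians(f["vertical_fov"])/2)
    P=np.array(f["pose"]);q=P[:3,:3].T@(np.array(p)-P[:3,3])
    if fish:
        r=np.hypot(*q[:2]);th=np.arctan2(r,q[2]);return f["cx"]+fl*th*q[0]/r,f["cy"]+fl*th*q[1]/r
    return f["cx"]+fl*q[0]/q[2],f["cy"]+fl*q[1]/q[2]
E
python3 - <<'E'
from h import *
np.set_printoptions(precision=1,suppress=True)
s,t=load("scene0"),load("top0")
for n,a,b,z in [("mand top",(380,225.2),(245.2,235.8),111+8),("socket",(295.3,220.9),(338.4,261),68),("handle top",(155.8,227.6),(481.3,228.4),90),
  ("centre tip",(350+596/5-.4,210+112/5-.4),(135+98/5-.4,215+130/5-.4),109)]:
    print(n,*tri([ray(s,*a),ray(t,*b)]),atz(s,*a,z),atz(t,*b,z))
# rack ends top corners, top view c1: (22,310),(675,285),(690,465),(35,490)
for p in [(22,310-250),(675,285-250),(690,465-250),(28,488-250)]: print(atz(t,135+p[0]/5-.4,215+p[1]/5-.4,66))
# pink top
E
```

```text
mand top [584.4 148.5 117. ] [np.float64(0.7901040255993508), np.float64(0.7901040255993661)] [586.1 147.7 119. ] [584.1 149.1 119. ]
socket [551.1 -11.4  65.2] [np.float64(0.009547676576488839), np.float64(0.009547676576516268)] [553.2 -10.9  68. ] [550.8 -11.3  68. ]
handle top [ 611.9 -260.3   86.8] [np.float64(0.2789313267703081), np.float64(0.27893132677027427)] [ 614.3 -259.    90. ] [ 611.3 -259.    90. ]
centre tip [574.1 304.6 106.6] [np.float64(0.6232372821904618), np.float64(0.6232372821905328)] [576.1 303.5 109. ] [573.7 304.6 109. ]
[604.5 345.7  66. ]
[619.  112.9  66. ]
[554.4 105.3  66. ]
[540.7 338.8  66. ]
```

drive_tool --moves '[{"claw": -1, "dx": 1, "dy": 0, "dz": 0, "yaw": -1}, {"claw": -1, "dx": 1, "dy": 0, "dz": 0, "yaw": -1}, {"claw": -1, "dx": 1, "dy": 0, "dz": 0, "yaw": -1}, {"claw": -1, "dx": 1, "dy": 0, "dz": 0, "yaw": -1}, {"claw": -1, "dx": 1, "dy": 0, "dz": 0, "yaw": -1}]' --grip_force 20

```text
time_s: 0.78
ee_pos: [225.5, -503.9, 211.2]
ee_rot: [-179.8, -0.2, 58.5]
force: [0.1, -0.3, 0.5]
gripper_width: 91.3
```

drive_tool --moves '[{"claw": -1, "dx": 1, "dy": 1, "dz": 0, "yaw": -1}, {"claw": -1, "dx": 1, "dy": 1, "dz": 0, "yaw": -1}, {"claw": -1, "dx": 1, "dy": 1, "dz": 0, "yaw": -1}, {"claw": -1, "dx": 1, "dy": 1, "dz": 0, "yaw": -1}, {"claw": -1, "dx": 1, "dy": 1, "dz": 0, "yaw": 0}]'

```text
time_s: 1.4
ee_pos: [346.3, -429.4, 209.7]
ee_rot: [-179.8, -0.4, 94.0]
force: [-0.3, -0.3, 0.3]
gripper_width: 91.3
```

drive_tool --moves '[{"claw": -1, "dx": 1, "dy": 0.7, "dz": 0, "yaw": 0}, {"claw": -1, "dx": 1, "dy": 0.7, "dz": 0, "yaw": 0}, {"claw": -1, "dx": 1, "dy": 0.7, "dz": 0, "yaw": 0}, {"claw": -1, "dx": 1, "dy": 0.7, "dz": 0, "yaw": 0}, {"claw": -1, "dx": 1, "dy": 0.7, "dz": 0, "yaw": 0}]'

```text
time_s: 2.02
ee_pos: [410.9, -320.3, 208.6]
ee_rot: [-179.7, -0.6, 94.0]
force: [0.7, 1.0, -0.1]
gripper_width: 91.0
```

drive_tool --moves '[{"claw": -1, "dx": 1, "dy": 0.7, "dz": 0, "yaw": 0}, {"claw": -1, "dx": 1, "dy": 0.7, "dz": 0, "yaw": 0}, {"claw": -1, "dx": 1, "dy": 0.7, "dz": 0, "yaw": 0}, {"claw": -1, "dx": 1, "dy": 0.7, "dz": 0, "yaw": 0}, {"claw": -1, "dx": 1, "dy": 0.7, "dz": 0, "yaw": 0}]'

```text
time_s: 2.65
ee_pos: [474.6, -211.4, 208.0]
ee_rot: [-179.6, -0.7, 94.0]
force: [-0.1, -0.6, 0.2]
gripper_width: 91.2
```

drive_tool --moves '[{"claw": -1, "dx": 1, "dy": 0.7, "dz": 0, "yaw": 0}, {"claw": -1, "dx": 1, "dy": 0.7, "dz": 0, "yaw": 0}, {"claw": -1, "dx": 1, "dy": 0.7, "dz": 0, "yaw": 0}, {"claw": -1, "dx": 1, "dy": 0.7, "dz": 0, "yaw": 0}, {"claw": -1, "dx": 1, "dy": 0.7, "dz": 0, "yaw": 0}]'

```text
time_s: 3.28
ee_pos: [538.4, -102.7, 207.2]
ee_rot: [-179.4, -0.7, 94.0]
force: [-0.4, 0.1, -0.8]
gripper_width: 91.1
```

drive_tool --moves '[{"claw": -1, "dx": 1, "dy": 0, "dz": -0.3, "yaw": 0}, {"claw": -1, "dx": 1, "dy": 0, "dz": 0, "yaw": 0}, {"claw": -1, "dx": 1, "dy": 0, "dz": 0, "yaw": 0}, {"claw": -1, "dx": 0, "dy": 0, "dz": 0, "yaw": 0}, {"claw": -1, "dx": 0, "dy": 0, "dz": 0, "yaw": 0}]'

```text
time_s: 3.9
ee_pos: [532.1, -39.1, 214.2]
ee_rot: [-179.3, -0.7, 94.1]
force: [-0.1, -0.8, 0.6]
gripper_width: 91.0
```

```bash
cat > snap.py <<'E'
import sys,cv2,numpy as np
from workcell import telemetry, grab_frame
n,tag=sys.argv[1],sys.argv[2]
f=grab_frame(n); cv2.imwrite(f"pics/{tag}.png",f["color"]); np.save(f"pics/{tag}.npy",f,allow_pickle=True)
s=telemetry.state(); print(s["time_s"],np.round(s["ee_pos"],1),np.round(s["ee_rot"],2),np.round(s["force"],1),s["gripper_width"])
E
python3 snap.py wrist w1
```

```text
3.95 [532.1 -39.1 214.2] [-179.3    -0.74   94.13] [ 0.1 -0.5 -0.9] 90.87250724026258
```

View pics/w1.png

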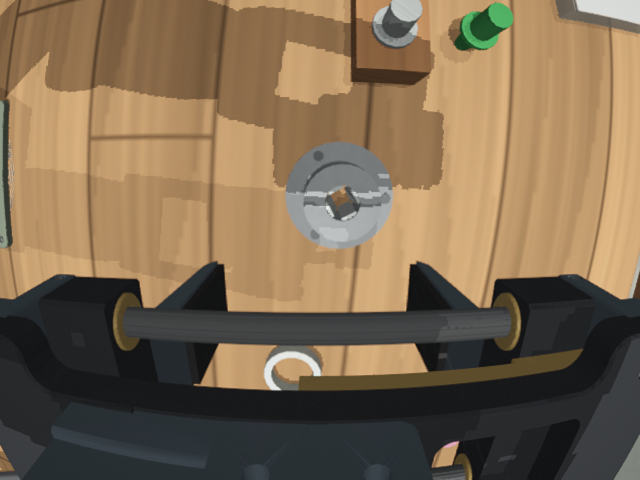

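Run:
```python
import cv2, numpy as np
s=cv2.imread("pics/w1.png")
def c(im,x,y,w,h,k): return cv2.resize(im[y:y+h,x:x+w],None,fx=k,fy=k,interpolation=cv2.INTER_CUBIC)
cv2.imwrite("pics/c4.png",np.hstack([c(s,275,130,130,130,4),c(s,360,0,70,130,4)]))
```

```text
(no output)
```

View pics/c4.png

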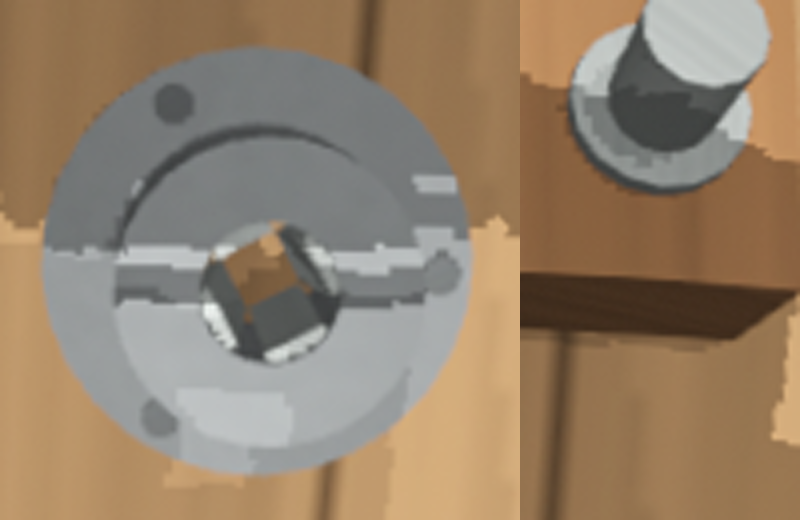

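Run:
```python
from h import *
np.set_printoptions(precision=1,suppress=True)
s,t,w=load("scene0"),load("top0"),load("w1")
p=(342.5,202.6)
print(atz(w,*p,68,True), tri([ray(s,295.3,220.9),ray(t,338.4,261),ray(w,*p,True)]), tri([ray(t,338.4,261),ray(w,*p,True)]))
p=(360+705/4-.4,35/4-.4)
print(atz(w,*p,119,True), tri([ray(s,380,225.2),ray(t,245.2,235.8),ray(w,*p,True)]))
```

```text
[550.8 -10.1  68. ] (array([551. , -11.1,  65.1]), [np.float64(0.3017428003794339), np.float64(0.3158741830991975), np.float64(0.6106690577771501)]) (array([551.7, -11.6,  57.3]), [np.float64(0.2931956697339395), np.float64(0.29319566973380334)])
[695.3 175.7 119. ] (array([616.9, 141. , 180.8]), [np.float64(15.345321223795098), np.float64(41.9958906239757), np.float64(34.66149926538343)])
```

drive_tool --moves '[{"claw": -0.3, "dx": 1, "dy": 0.4, "dz": 0, "yaw": 0}, {"claw": -0.3, "dx": 1, "dy": 0.4, "dz": 0, "yaw": 0}, {"claw": -0.3, "dx": 1, "dy": 0.4, "dz": 0, "yaw": 0}, {"claw": -0.3, "dx": 1, "dy": 0.4, "dz": 0, "yaw": 0}, {"claw": -0.3, "dx": 1, "dy": 0.4, "dz": 0, "yaw": 0}]'

```text
time_s: 4.58
ee_pos: [566.1, 61.8, 214.9]
ee_rot: [-179.3, -0.6, 93.7]
force: [0.4, 0.5, -0.7]
gripper_width: 59.2
```

drive_tool --moves '[{"claw": -0.3, "dx": 1, "dy": 0.4, "dz": 0, "yaw": 0}, {"claw": -0.3, "dx": 1, "dy": 0.4, "dz": 0, "yaw": 0}, {"claw": -0.3, "dx": 1, "dy": 0.4, "dz": 0, "yaw": 0}, {"claw": -0.3, "dx": 0, "dy": 0, "dz": 0, "yaw": 0}, {"claw": -0.3, "dx": 0, "dy": 0, "dz": 0, "yaw": 0}]'

```text
time_s: 5.2
ee_pos: [587.9, 128.8, 214.7]
ee_rot: [-179.2, -0.6, 93.8]
force: [-1.3, 0.6, -0.0]
gripper_width: 58.9
```

```bash
python3 snap.py wrist w2
```

```text
5.25 [587.9 128.7 214.8] [-179.26   -0.61   93.79] [-1.2  0.4 -0. ] 58.95182948259837
```

View pics/w2.png

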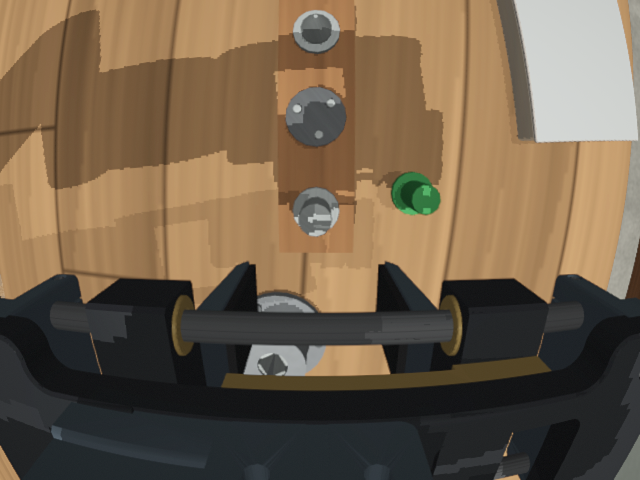

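Run:
```python
import cv2, numpy as np
s=cv2.imread("pics/w2.png")
def c(im,x,y,w,h,k): return cv2.resize(im[y:y+h,x:x+w],None,fx=k,fy=k,interpolation=cv2.INTER_CUBIC)
cv2.imwrite("pics/c5.png",c(s,275,170,90,80,8))
```

```text
(no output)
```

View pics/c5.png

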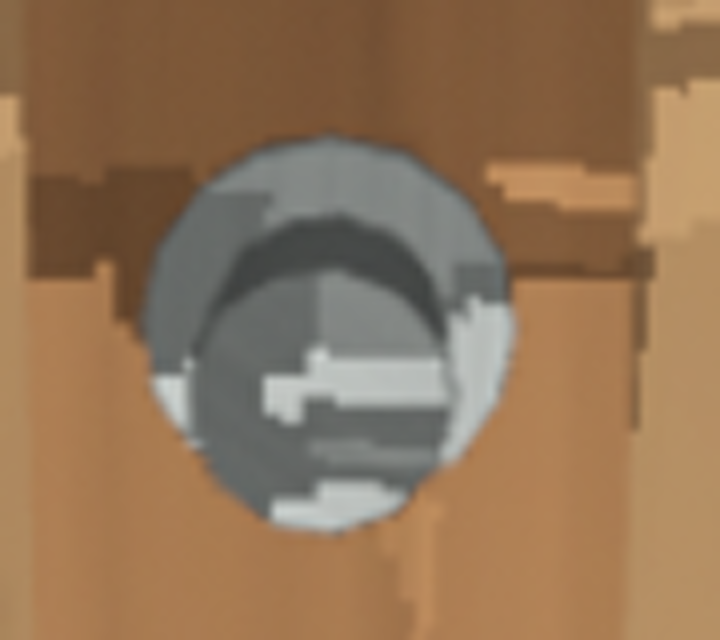

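Run:
```python
from h import *
np.set_printoptions(precision=1,suppress=True)
s,t,w,w1=load("scene0"),load("top0"),load("w2"),load("w1")
p=(314.6,219.8);p1=(360+(706-520)/4-.4,35/4-.4)
print(atz(w,*p,119,True),atz(w1,*p1,119,True), tri([ray(s,380,225.2),ray(t,245.2,235.8),ray(w,*p,True)]), tri([ray(w1,*p1,True),ray(w,*p,True)]))
# green top, socket
print("green",atz(w,425,198,100,True))
# tcp projected in w2
print(proj(w,(587.9,128.7,214.8),True),proj(w,(587.9,128.7,119),True))
```

```text
[584.  149.9 119. ] [583.6 147.3 119. ] (array([584.2, 148.8, 116.5]), [np.float64(1.1039623638186375), np.float64(0.5682396604500022), np.float64(0.6268556068712225)]) (array([584.2, 149.1, 115. ]), [np.float64(0.22040725610517686), np.float64(0.22040725610505282)])
green [669.7 170.5 100. ]
(np.float64(316.1335473617424), np.float64(297.6544026339687)) (np.float64(317.9424394666316), np.float64(248.28580332030327))
```

drive_tool --moves '[{"claw": -0.3, "dx": 1, "dy": -0.12, "dz": 0, "yaw": 0}, {"claw": -0.3, "dx": 0.1, "dy": 0, "dz": 1, "yaw": 0}, {"claw": -0.3, "dx": 0, "dy": 0, "dz": 1, "yaw": 0}, {"claw": -0.3, "dx": 0, "dy": 0, "dz": 1, "yaw": 0}, {"claw": -0.3, "dx": 0, "dy": 0, "dz": 0, "yaw": 0}]'

```text
time_s: 5.88
ee_pos: [582.0, 154.3, 155.0]
ee_rot: [-179.3, -0.7, 93.6]
force: [-0.0, 0.2, 1.2]
gripper_width: 59.2
```

```bash
python3 snap.py wrist w3
```

```text
5.925 [582.8 154.5 156.2] [-179.49   -0.76   93.65] [ 0.1 -0.2  0.6] 59.78397912953422
```

View pics/w3.png

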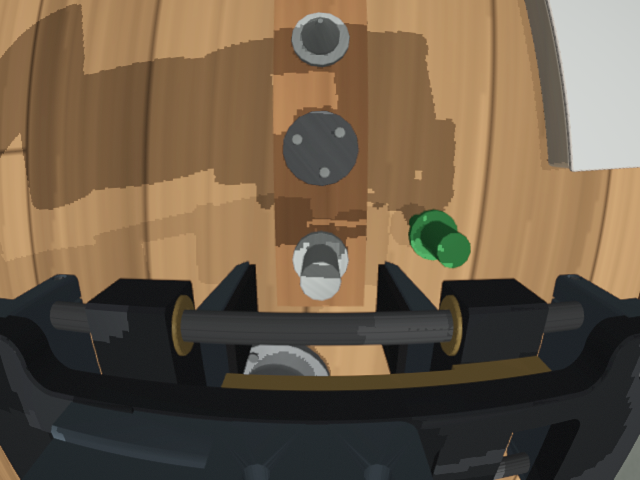

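Run:
```python
import cv2, numpy as np
from h import *
s=cv2.imread("pics/w3.png")
def c(im,x,y,w,h,k): return cv2.resize(im[y:y+h,x:x+w],None,fx=k,fy=k,interpolation=cv2.INTER_CUBIC)
cv2.imwrite("pics/c6.png",c(s,275,225,90,80,8))
w=load("w3");print(atz(w,320.5,279.5,119,True),atz(w,320.5,279.5,117,True), proj(w,(582.8,154.5,119),True))
```

```text
[584.23756872 151.16652407 119.        ] [584.2823165  150.46319577 117.        ] (np.float64(318.42877445771927), np.float64(273.9901226643311))
```

View pics/c6.png

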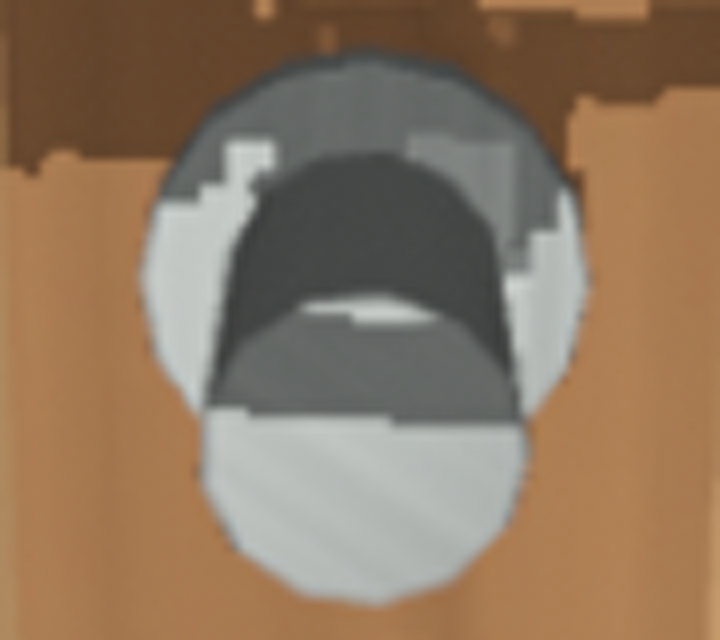

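drive_tool --moves '[{"claw": -0.3, "dx": -0.22, "dy": 0.06, "dz": 0, "yaw": 0}, {"claw": -0.3, "dx": 0, "dy": 0, "dz": 1, "yaw": 0}, {"claw": -0.3, "dx": 0, "dy": 0, "dz": 1, "yaw": 0}, {"claw": -0.3, "dx": 0, "dy": 0, "dz": 1, "yaw": 0}, {"claw": -0.3, "dx": 0, "dy": 0, "dz": 0, "yaw": 0}]'

```text
time_s: 6.55
ee_pos: [588.0, 151.1, 100.9]
ee_rot: [179.8, -0.9, 93.6]
force: [0.2, -0.6, 0.3]
gripper_width: 59.3
```

drive_tool --moves '[{"claw": -0.3, "dx": -0.06, "dy": -0.2, "dz": 0.45, "yaw": 0}, {"claw": -0.3, "dx": 0, "dy": 0, "dz": 0.45, "yaw": 0}, {"claw": -0.3, "dx": 0, "dy": 0, "dz": 0, "yaw": 0}]'

```text
time_s: 6.92
ee_pos: [585.6, 150.0, 84.5]
ee_rot: [179.6, -0.9, 93.6]
force: [-0.4, 0.9, -0.3]
gripper_width: 59.4
```

drive_tool --moves '[{"claw": -0.3, "dx": 0, "dy": -0.07, "dz": 0.1, "yaw": 0}, {"claw": 0.6, "dx": 0, "dy": 0, "dz": 0, "yaw": 0}, {"claw": 0.6, "dx": 0, "dy": 0, "dz": 0, "yaw": 0}, {"claw": 0.6, "dx": 0, "dy": 0, "dz": 0, "yaw": 0}, {"claw": 0.6, "dx": 0, "dy": 0, "dz": 0, "yaw": 0}]' --grip_force 25

```text
time_s: 7.55
ee_pos: [584.5, 150.1, 83.3]
ee_rot: [179.5, -0.9, 93.6]
force: [-0.9, 0.9, -0.7]
gripper_width: 24.3
```

```bash
python3 snap.py wrist w4
```

```text
7.6 [584.5 150.1  83.3] [179.51  -0.93  93.57] [-1.  -0.9  0.4] 24.738145133721048
```

View pics/w4.png

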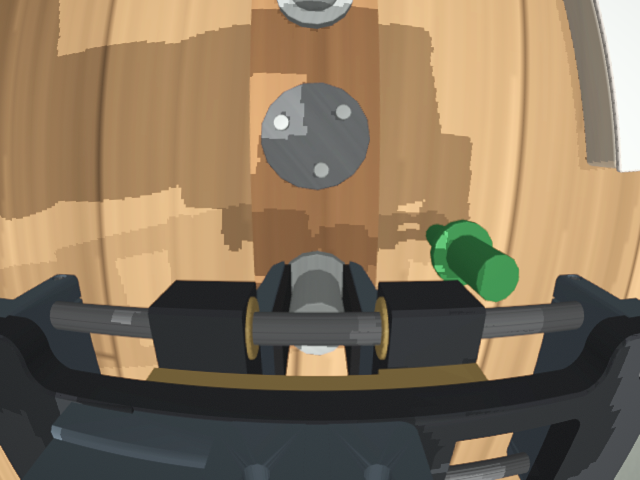

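drive_tool --moves '[{"claw": 0.6, "dx": 0, "dy": 0, "dz": -0.5, "yaw": 0}, {"claw": 0.6, "dx": 0, "dy": 0, "dz": -0.5, "yaw": 0}, {"claw": 0.6, "dx": 0, "dy": 0, "dz": 0, "yaw": 0}]'

```text
time_s: 7.98
ee_pos: [584.0, 149.6, 103.9]
ee_rot: [179.6, -0.9, 93.6]
force: [-0.8, 0.7, -2.4]
gripper_width: 24.5
```

drive_tool --moves '[{"claw": 0.6, "dx": 0, "dy": 0, "dz": -0.8, "yaw": 0}, {"claw": 0.6, "dx": 0, "dy": 0, "dz": -0.8, "yaw": 0}, {"claw": 0.6, "dx": 0, "dy": 0, "dz": -0.8, "yaw": 0}, {"claw": 0.6, "dx": 0, "dy": 0, "dz": -0.8, "yaw": 0}, {"claw": 0.6, "dx": 0, "dy": 0, "dz": 0, "yaw": 0}]'

```text
time_s: 8.6
ee_pos: [584.1, 148.6, 174.1]
ee_rot: [179.4, -0.9, 93.6]
force: [0.0, 0.1, -2.3]
gripper_width: 24.9
```

drive_tool --moves '[{"claw": 0.6, "dx": -1, "dy": -0.27, "dz": 0, "yaw": 0}, {"claw": 0.6, "dx": -1, "dy": -0.27, "dz": 0, "yaw": 0}, {"claw": 0.6, "dx": -1, "dy": -0.27, "dz": 0, "yaw": 0}, {"claw": 0.6, "dx": -1, "dy": -0.27, "dz": 0, "yaw": 0}, {"claw": 0.6, "dx": -1, "dy": -0.27, "dz": 0, "yaw": 0}]'

```text
time_s: 9.22
ee_pos: [560.1, 39.8, 170.3]
ee_rot: [179.7, -0.8, 93.6]
force: [-0.1, -0.0, -2.5]
gripper_width: 24.6
```

drive_tool --moves '[{"claw": 0.6, "dx": -1, "dy": -0.27, "dz": 0, "yaw": 0}, {"claw": 0.6, "dx": -1, "dy": -0.27, "dz": 0, "yaw": 0}, {"claw": 0.6, "dx": -0.8, "dy": -0.2, "dz": 0, "yaw": 0}, {"claw": 0.6, "dx": 0, "dy": 0, "dz": 0, "yaw": 0}, {"claw": 0.6, "dx": 0, "dy": 0, "dz": 0, "yaw": 0}]'

```text
time_s: 9.85
ee_pos: [545.6, -24.6, 168.1]
ee_rot: [179.8, -0.9, 93.2]
force: [-0.4, 0.5, -3.3]
gripper_width: 24.4
```

```bash
for i in scene top wrist; do python3 snap.py $i ${i}5; done;  python3 - <<'E'
import cv2, numpy as np
from h import *
def c(im,x,y,w,h,k): return cv2.resize(im[y:y+h,x:x+w],None,fx=k,fy=k,interpolation=cv2.INTER_CUBIC)
s=cv2.imread("pics/scene5.png");t=cv2.imread("pics/top5.png");w=cv2.imread("pics/wrist5.png")
cv2.imwrite("pics/c7.png",np.hstack([c(s,245,140,100,130,4),c(t,290,190,100,130,4)]))
E
```

```text
9.9 [545.6 -24.5 168.1] [179.84  -0.85  93.24] [-0.4 -0.3 -2.3] 24.602984476739152
9.95 [545.7 -24.2 168.1] [179.84  -0.85  93.26] [ 0.4 -0.1 -3. ] 24.505219028251
10.0 [545.7 -24.1 168.1] [179.84  -0.85  93.28] [-0.3  0.3 -2.5] 24.47762293059687
```

View pics/c7.png

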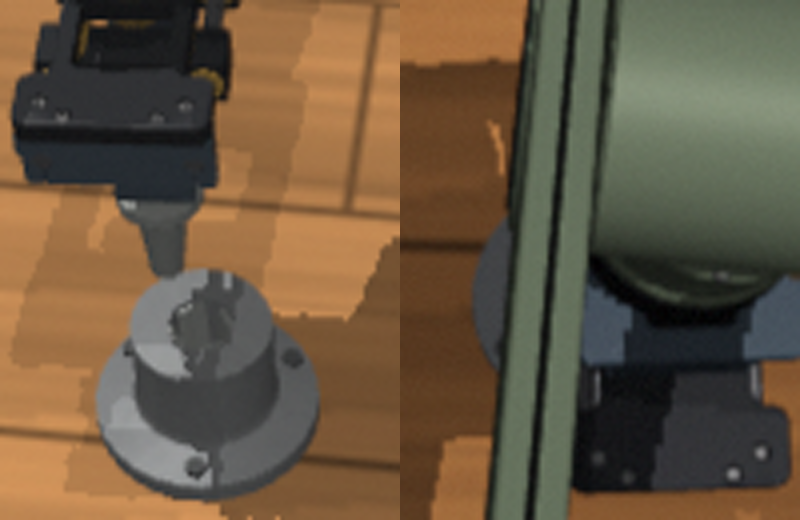

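View pics/wrist5.png

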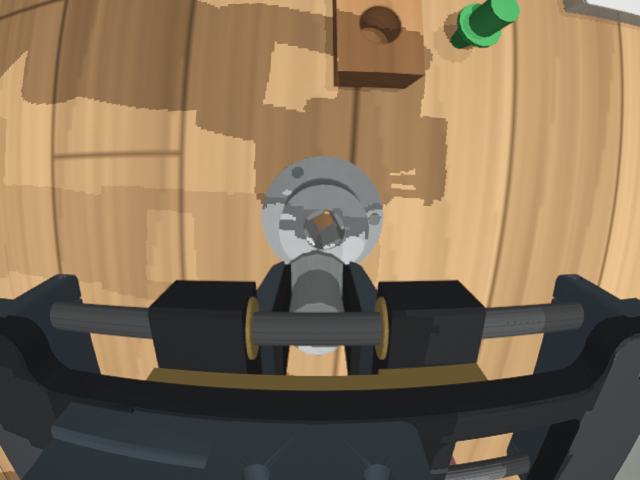

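Run:
```python
from h import *
from scipy.spatial.transform import Rotation as R
s,w=load("scene5"),load("wrist5")
Rm=R.from_euler("xyz",[179.84,-.85,93.28],degrees=True).as_matrix()
tcp=np.array([545.7,-24.2,168.1])
print(Rm[:,2])
for off in (65.3,17.3):
    p=tcp+Rm[:,2]*off; u=proj(s,p); print(p,u,(u[0]-245+.4)*4,(u[1]-140+.4)*4)
print("socket",[ (a-o+.4)*4 for a,o in zip(proj(s,(551,-11,68)),(245,140))])
print("socket w",proj(w,(551,-11,68),True))
print("tip obs", atz(s,245+168/4-.4,140+262/4-.4,102.8))
```

```text
[ 0.00193917  0.01497017 -0.99988606]
[545.82662803 -23.22244784 102.80744026] (np.float64(288.27193361800755), np.float64(205.46496167892462)) 174.6877344720302 263.4598467156985
[545.7335477  -23.94101604 150.80197116] (np.float64(286.1256403254807), np.float64(188.02139482959782)) 166.1025613019227 193.6855793183913
socket [np.float64(203.26880895165627), np.float64(321.47385020522734)]
socket w (np.float64(324.1168810505031), np.float64(230.40486044485905))
tip obs [545.29045188 -26.4432415  102.8       ]
```

Run:
```python
import cv2, numpy as np
def c(im,x,y,w,h,k): return cv2.resize(im[y:y+h,x:x+w],None,fx=k,fy=k,interpolation=cv2.INTER_CUBIC)
s=cv2.imread("pics/scene5.png");w=cv2.imread("pics/wrist5.png")
cv2.imwrite("pics/c8.png",np.hstack([c(s,260,180,50,75,8),c(w,270,190,100,150,4)]))
```

```text
(no output)
```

View pics/c8.png

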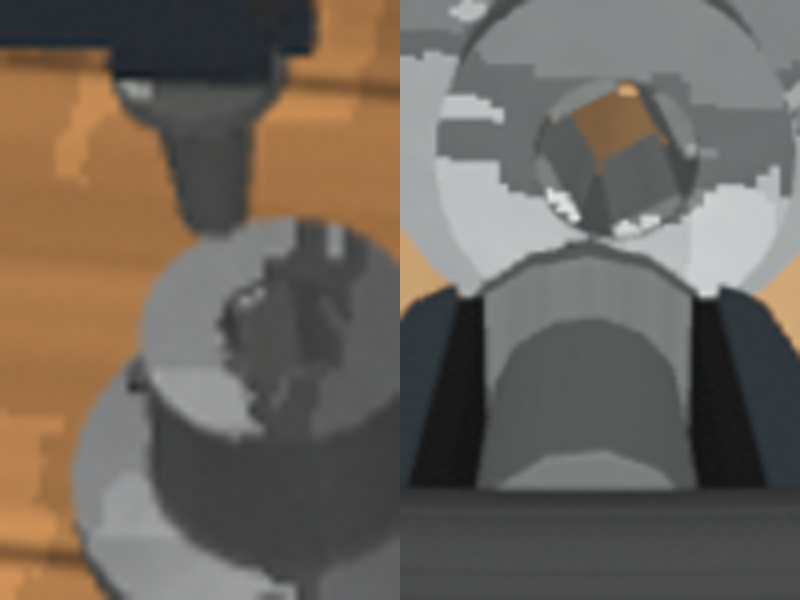

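Run:
```python
from h import *
from scipy.spatial.transform import Rotation as R
s,w=load("scene5"),load("wrist5")
Rm=R.from_euler("xyz",[179.84,-.85,93.28],degrees=True).as_matrix()
tcp=np.array([545.7,-24.15,168.1])
a=np.linspace(0,2*np.pi,72)
for e in (-4,-3,-2,-1,0,1):
    o=[]
    for off in (9.3,17.3):
        q=np.array([proj(w,tcp+Rm@np.array([e+20*np.cos(t),20*np.sin(t),off]),True) for t in a]); o+=[q[:,1].min().round(1),q[:,0].min().round(1),q[:,0].max().round(1)]
    # cylinder top rear? front edge of cylinder base r12.5 at off 9.3
    q=np.array([proj(w,tcp+Rm@np.array([e+12.5*np.cos(t),12.5*np.sin(t),9.3]),True) for t in a]);o.append(q[:,1].min().round(1))
    print(e,o)
print("obs front edge",190+243/4-.4,"cyl base front",190+320/4-.4)
```

```text
-4 [np.float64(260.8), np.float64(278.1), np.float64(354.6), np.float64(256.2), np.float64(279.5), np.float64(353.2), np.float64(274.8)]
-3 [np.float64(258.9), np.float64(278.0), np.float64(354.7), np.float64(254.4), np.float64(279.4), np.float64(353.3), np.float64(272.9)]
-2 [np.float64(256.9), np.float64(277.9), np.float64(354.8), np.float64(252.6), np.float64(279.4), np.float64(353.3), np.float64(271.1)]
-1 [np.float64(255.0), np.float64(277.9), np.float64(354.8), np.float64(250.7), np.float64(279.3), np.float64(353.4), np.float64(269.2)]
0 [np.float64(253.1), np.float64(277.8), np.float64(354.9), np.float64(248.9), np.float64(279.2), np.float64(353.4), np.float64(267.3)]
1 [np.float64(251.2), np.float64(277.7), np.float64(354.9), np.float64(247.0), np.float64(279.2), np.float64(353.5), np.float64(265.5)]
obs front edge 250.35 cyl base front 269.6
```

drive_tool --moves '[{"claw": 0.6, "dx": 0.36, "dy": 0.15, "dz": 0, "yaw": 0}, {"claw": 0.6, "dx": 0.36, "dy": 0.15, "dz": 0.5, "yaw": 0}, {"claw": 0.6, "dx": 0, "dy": 0, "dz": 0.5, "yaw": 0}, {"claw": 0.6, "dx": 0, "dy": 0, "dz": 0, "yaw": 0}, {"claw": 0.6, "dx": 0, "dy": 0, "dz": 0, "yaw": 0}]'

```text
time_s: 10.62
ee_pos: [551.2, -6.2, 146.2]
ee_rot: [179.9, -0.9, 93.4]
force: [-0.8, -0.1, -2.2]
gripper_width: 24.5
```

drive_tool --moves '[{"claw": 0.6, "dx": -0.15, "dy": 0, "dz": 0.1, "yaw": 0}, {"claw": 0.6, "dx": 0, "dy": 0, "dz": 0.1, "yaw": 0}, {"claw": 0.6, "dx": 0, "dy": 0, "dz": 0, "yaw": 0}]'

```text
time_s: 11.0
ee_pos: [551.7, -9.8, 142.3]
ee_rot: [179.9, -0.9, 93.4]
force: [-0.3, -0.8, -3.5]
gripper_width: 24.3
```

```bash
for i in scene wrist; do python3 snap.py $i ${i}6; done;  python3 - <<'E'
import cv2, numpy as np
from h import *
def c(im,x,y,w,h,k): return cv2.resize(im[y:y+h,x:x+w],None,fx=k,fy=k,interpolation=cv2.INTER_CUBIC)
s=cv2.imread("pics/scene6.png");w=cv2.imread("pics/wrist6.png")
cv2.imwrite("pics/c9.png",np.hstack([c(s,260,180,70,75,6),c(w,260,180,100,113,4)[:450]]))
E
```

```text
11.05 [551.7  -9.8 142.4] [179.85  -0.86  93.4 ] [-0.1 -0.  -3.4] 24.469535859664134
11.1 [551.7  -9.7 142.5] [179.84  -0.86  93.41] [-0.1  0.4 -3.1] 24.732089949856256
```

View pics/c9.png

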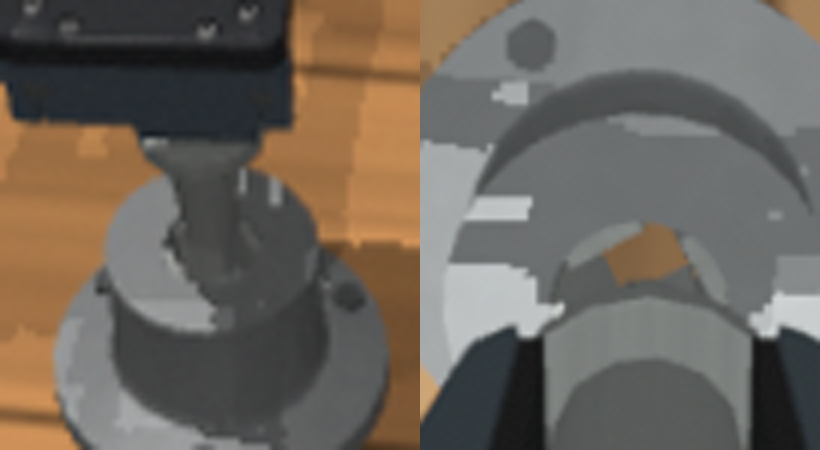

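drive_tool --moves '[{"claw": 0.6, "dx": 0.04, "dy": 0, "dz": 0.5, "yaw": 0}, {"claw": 0.6, "dx": 0, "dy": 0, "dz": 0.5, "yaw": 0}, {"claw": 0.6, "dx": 0, "dy": 0, "dz": 0, "yaw": 0}]'

```text
time_s: 11.48
ee_pos: [551.4, -8.5, 120.8]
ee_rot: [179.9, -0.9, 93.4]
force: [-0.6, 0.2, -2.9]
gripper_width: 24.7
```

drive_tool --moves '[{"claw": 0.6, "dx": -0.03, "dy": 0, "dz": 0.4, "yaw": 0}, {"claw": 0.6, "dx": 0, "dy": 0, "dz": 0.4, "yaw": 0}, {"claw": 0.6, "dx": 0, "dy": 0, "dz": 0, "yaw": 0}]'

```text
time_s: 11.85
ee_pos: [551.0, -9.1, 103.4]
ee_rot: [180.0, -0.8, 93.4]
force: [-0.2, -0.5, -2.8]
gripper_width: 24.6
```

drive_tool --moves '[{"claw": 0.6, "dx": 0, "dy": 0, "dz": 0.2, "yaw": 0}, {"claw": 0.6, "dx": 0, "dy": 0, "dz": 0.1, "yaw": 0}, {"claw": 0.6, "dx": 0, "dy": 0, "dz": 0, "yaw": 0}]'

```text
time_s: 12.22
ee_pos: [550.9, -9.5, 97.4]
ee_rot: [180.0, -0.8, 93.4]
force: [-0.3, -0.8, -3.6]
gripper_width: 24.3
```

drive_tool --moves '[{"claw": 0.6, "dx": 0, "dy": 0, "dz": 0.08, "yaw": 0}, {"claw": 0.6, "dx": 0, "dy": 0, "dz": 0.05, "yaw": 0}, {"claw": 0.6, "dx": 0, "dy": 0, "dz": 0, "yaw": 0}]'

```text
time_s: 12.6
ee_pos: [550.8, -9.7, 95.0]
ee_rot: [180.0, -0.8, 93.4]
force: [-0.6, -0.6, -3.0]
gripper_width: 24.4
```

drive_tool --moves '[{"claw": 0.35, "dx": 0, "dy": 0, "dz": 0, "yaw": 0}, {"claw": 0.35, "dx": 0, "dy": 0, "dz": 0, "yaw": 0}, {"claw": 0.2, "dx": 0, "dy": 0, "dz": 0, "yaw": 0}, {"claw": -0.1, "dx": 0, "dy": 0, "dz": 0, "yaw": 0}, {"claw": -0.1, "dx": 0, "dy": 0, "dz": 0, "yaw": 0}]'

```text
time_s: 13.22
ee_pos: [553.3, -8.9, 96.5]
ee_rot: [179.6, -0.8, 93.4]
force: [-0.4, -0.4, 0.7]
gripper_width: 49.8
```

```bash
for i in scene wrist; do python3 snap.py $i ${i}7; done;  python3 - <<'E'
import cv2, numpy as np
from h import *
def c(im,x,y,w,h,k): return cv2.resize(im[y:y+h,x:x+w],None,fx=k,fy=k,interpolation=cv2.INTER_CUBIC)
s=cv2.imread("pics/scene7.png");w=cv2.imread("pics/wrist7.png")
cv2.imwrite("pics/c10.png",np.hstack([c(s,260,180,70,75,6),c(w,260,240,100,113,4)[:450]]))
E
```

```text
13.275 [553.3  -8.9  96.5] [179.61  -0.83  93.42] [ 0.4 -0.1  0.1] 50.08720265524987
13.325 [553.3  -8.9  96.5] [179.62  -0.83  93.42] [-0.7  0.3  0.9] 49.99307313394765
```

View pics/c10.png

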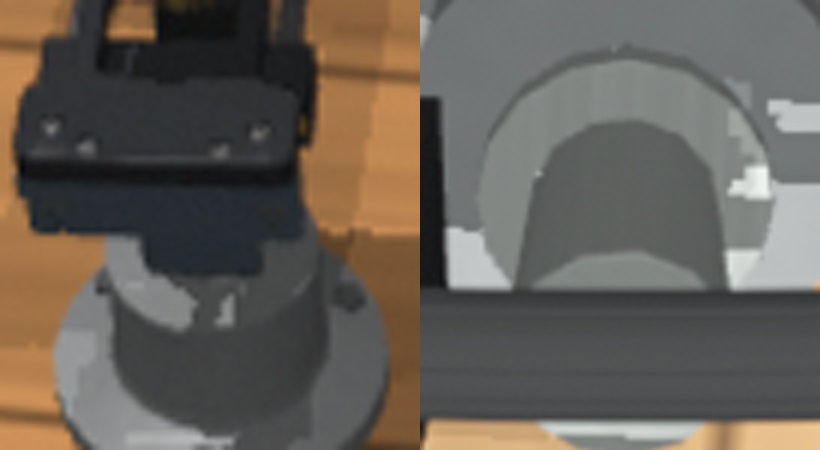

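drive_tool --moves '[{"claw": -0.3, "dx": 0, "dy": 0, "dz": -0.6, "yaw": 0}, {"claw": -0.3, "dx": 0, "dy": 0, "dz": -1, "yaw": 0}, {"claw": -0.3, "dx": 0, "dy": 0, "dz": -1, "yaw": 0}, {"claw": -0.3, "dx": 0, "dy": 0, "dz": -1, "yaw": 0}, {"claw": -0.3, "dx": 0, "dy": 0, "dz": -1, "yaw": 0}]'

```text
time_s: 13.95
ee_pos: [552.3, -10.3, 193.0]
ee_rot: [179.7, -0.8, 93.4]
force: [-0.2, -0.9, 1.0]
gripper_width: 59.2
```

drive_tool --moves '[{"claw": -1, "dx": -1, "dy": 0, "dz": 0, "yaw": 0}, {"claw": -1, "dx": -1, "dy": 0, "dz": 0, "yaw": 0}, {"claw": -1, "dx": -1, "dy": 0, "dz": 0, "yaw": 0}, {"claw": -1, "dx": -1, "dy": 0, "dz": 0, "yaw": 0}, {"claw": -1, "dx": -1, "dy": 0, "dz": 0, "yaw": 0}]'

```text
time_s: 14.58
ee_pos: [558.3, -116.9, 192.2]
ee_rot: [179.6, -0.7, 93.5]
force: [0.6, -0.0, -0.2]
gripper_width: 91.2
```

```bash
for i in scene top wrist; do python3 snap.py $i ${i}8; done;  python3 - <<'E'
import cv2, numpy as np
from h import *
def c(im,x,y,w,h,k): return cv2.resize(im[y:y+h,x:x+w],None,fx=k,fy=k,interpolation=cv2.INTER_CUBIC)
s=cv2.imread("pics/scene8.png");w=cv2.imread("pics/top8.png")
cv2.imwrite("pics/c11.png",np.hstack([c(s,260,165,66,90,6),c(w,305,220,66,90,6)[:540]]))
E
```

```text
14.625 [ 558.5 -119.4  192.1] [179.56  -0.59  93.43] [ 0.7 -1.   0.2] 91.26168432889123
14.675 [ 558.5 -117.6  192.2] [179.56  -0.7   93.37] [-0.2  0.4 -0.6] 91.21582002546296
14.725 [ 558.4 -116.3  192.3] [179.56  -0.75  93.41] [-0.2  0.9 -0.3] 90.8582783360525
```

View pics/c11.png

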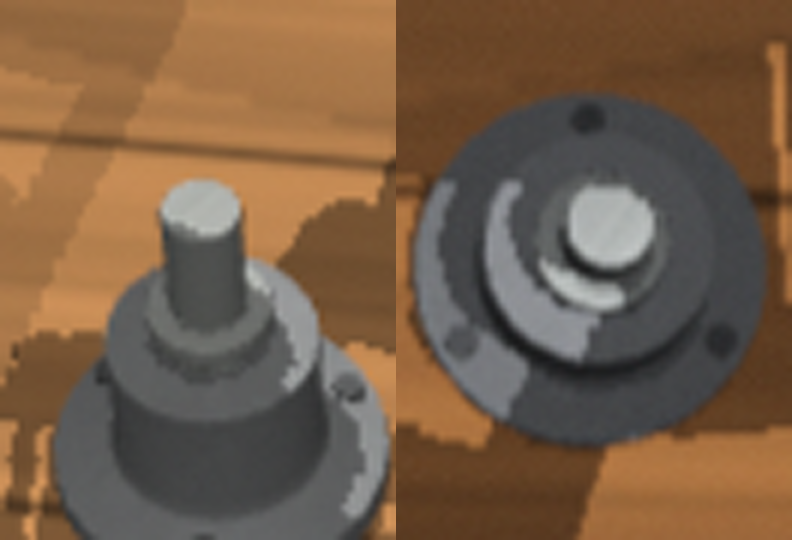

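View pics/wrist8.png

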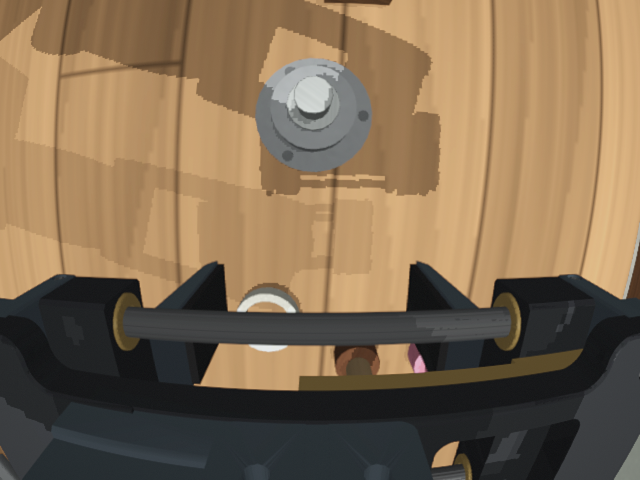

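Run:
```python
from h import *
np.set_printoptions(precision=1,suppress=True)
s,t=load("scene8"),load("top8")
a,b=(293.1,198.9),(340.4,257.4)
print(tri([ray(s,*a),ray(t,*b)]),atz(s,*a,129),atz(t,*b,129))
# pink location
s,t=load("scene0"),load("top0")
print("pink",tri([ray(s,146.5,266),ray(t,479,182)]), "tape", atz(t,451,287,10))
w=load("wrist8"); print("mandrel top wrist",atz(w,312.5,95,129,True))
```

```text
(array([550.1, -11.8, 127.8]), [np.float64(0.19515833129160373), np.float64(0.19515833129159693)]) [551.2 -11.8 129. ] [549.9 -11.6 129. ]
pink (array([ 695.3, -255.6,   84.9]), [np.float64(3.0447171016198773), np.float64(3.044717101619838)]) tape [ 513.7 -224.    10. ]
mandrel top wrist [550.4 -11.4 129. ]
```

drive_tool --moves '[{"claw": -0.3, "dx": -1, "dy": 0.32, "dz": 0, "yaw": 0}, {"claw": -0.3, "dx": -1, "dy": 0.32, "dz": 0, "yaw": 0}, {"claw": -0.3, "dx": -1, "dy": 0.32, "dz": 0, "yaw": 0}, {"claw": -0.3, "dx": -1, "dy": 0.32, "dz": 0, "yaw": 0}, {"claw": -0.3, "dx": -1, "dy": 0.32, "dz": 0, "yaw": 0}]'

```text
time_s: 15.35
ee_pos: [599.5, -219.4, 191.2]
ee_rot: [179.5, -0.7, 93.6]
force: [0.1, -1.0, 0.1]
gripper_width: 59.4
```

drive_tool --moves '[{"claw": -0.3, "dx": -1, "dy": 0.32, "dz": 0, "yaw": 0}, {"claw": -0.3, "dx": -0.4, "dy": 0.16, "dz": 0, "yaw": 0}, {"claw": -0.3, "dx": 0, "dy": 0, "dz": 0, "yaw": 0}, {"claw": -0.3, "dx": 0, "dy": 0, "dz": 0, "yaw": 0}]'

```text
time_s: 15.85
ee_pos: [611.8, -250.6, 189.8]
ee_rot: [179.6, -0.8, 93.4]
force: [-0.3, 0.2, -0.2]
gripper_width: 59.6
```

```bash
for i in wrist; do python3 snap.py $i ${i}9; done
```

```text
15.9 [ 611.8 -250.5  189.9] [179.56  -0.79  93.45] [ 0.1 -1.   0.6] 59.41018176432408
```

View pics/wrist9.png

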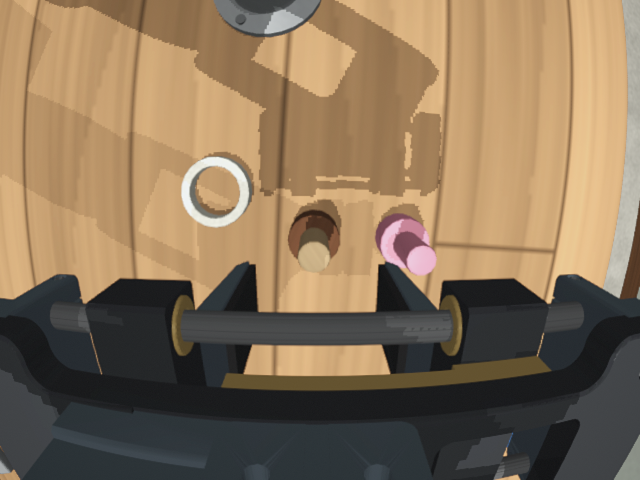

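Run:
```python
from h import *
import cv2
np.set_printoptions(precision=1,suppress=True)
w=load("wrist9");s,t=load("scene0"),load("top0")
print(atz(w,314,257,90,True), tri([ray(s,155.8,227.6),ray(t,481.3,228.4),ray(w,314,257,True)]),proj(w,(611.8,-250.5,90),True))
im=cv2.imread("pics/wrist9.png")
cv2.imwrite("pics/c12.png",cv2.resize(im[195:290,270:450],None,fx=4.4,fy=4.4,interpolation=cv2.INTER_CUBIC))
```

```text
[ 611.2 -258.2   90. ] (array([ 611.7, -259.9,   86.6]), [np.float64(0.6838443195754303), np.float64(0.2249533167517564), np.float64(0.8407908901959267)]) (np.float64(315.3913046880583), np.float64(247.1579045744661))
```

View pics/c12.png

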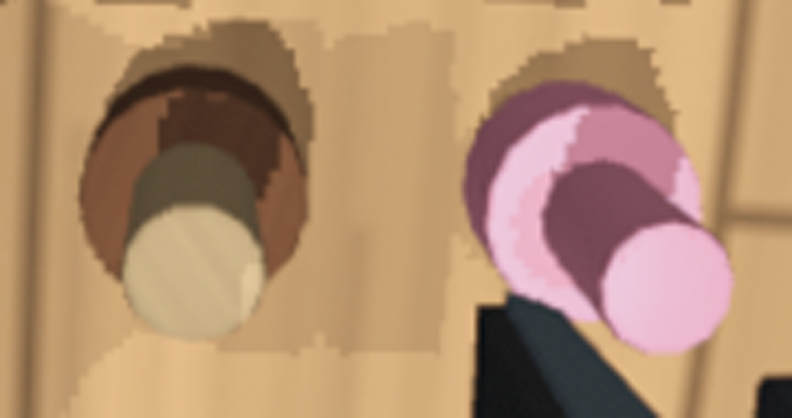

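drive_tool --moves '[{"claw": -0.3, "dx": -0.4, "dy": -0.05, "dz": 0, "yaw": 0}, {"claw": -0.3, "dx": 0, "dy": 0, "dz": 1, "yaw": 0}, {"claw": -0.3, "dx": 0, "dy": 0, "dz": 1, "yaw": 0}, {"claw": -0.3, "dx": 0, "dy": 0, "dz": 1, "yaw": 0}, {"claw": -0.3, "dx": 0, "dy": 0, "dz": 0, "yaw": 0}]'

```text
time_s: 16.52
ee_pos: [611.6, -257.8, 130.0]
ee_rot: [179.4, -0.7, 93.6]
force: [-0.3, -0.2, -0.6]
gripper_width: 59.2
```

drive_tool --moves '[{"claw": -0.3, "dx": -0.05, "dy": 0, "dz": 1, "yaw": 0}, {"claw": -0.3, "dx": 0, "dy": 0, "dz": 1, "yaw": 0}, {"claw": -0.3, "dx": 0, "dy": 0, "dz": 1, "yaw": 0}, {"claw": -0.3, "dx": 0, "dy": -0.1, "dz": 0.6, "yaw": 0}, {"claw": -0.3, "dx": 0, "dy": 0, "dz": 0, "yaw": 0}]'

```text
time_s: 17.15
ee_pos: [613.7, -259.9, 62.4]
ee_rot: [178.9, -0.4, 93.6]
force: [0.3, 0.6, -0.7]
gripper_width: 59.4
```

drive_tool --moves '[{"claw": -0.3, "dx": 0.04, "dy": -0.12, "dz": 0.45, "yaw": 0}, {"claw": -0.3, "dx": 0, "dy": 0, "dz": 0.45, "yaw": 0}, {"claw": -0.3, "dx": 0, "dy": 0, "dz": 0, "yaw": 0}]'

```text
time_s: 17.52
ee_pos: [612.5, -259.5, 45.2]
ee_rot: [178.8, -0.3, 93.7]
force: [0.7, 0.9, 0.1]
gripper_width: 59.3
```

```bash
for i in scene; do python3 snap.py $i ${i}10; done;  python3 - <<'E'
import cv2, numpy as np
im=cv2.imread("pics/scene10.png")
cv2.imwrite("pics/c13.png",cv2.resize(im[170:310,100:240],None,fx=4,fy=4,interpolation=cv2.INTER_CUBIC))
E
```

```text
17.575 [ 612.8 -259.7   45.7] [178.72  -0.29  93.65] [-0.4  0.5 -0. ] 59.40005820903087
```

View pics/c13.png

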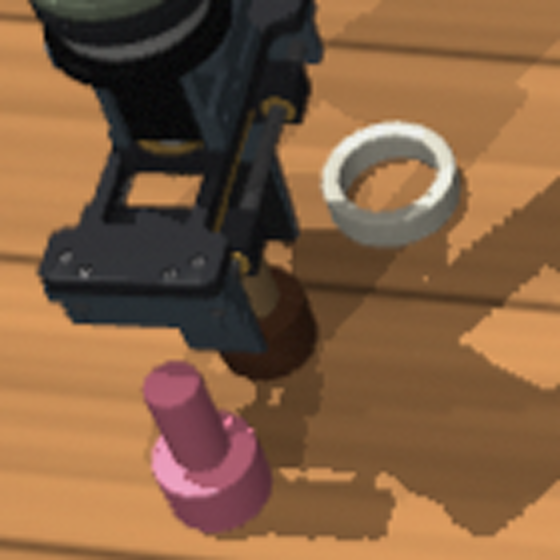

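Fingers straddle the brown block's handle, and the pink decoy is clear. Next I close the gripper.

drive_tool --moves '[{"claw": 0.6, "dx": 0, "dy": -0.04, "dz": 0, "yaw": 0}, {"claw": 0.6, "dx": 0, "dy": 0, "dz": 0, "yaw": 0}, {"claw": 0.6, "dx": 0, "dy": 0, "dz": 0, "yaw": 0}, {"claw": 0.6, "dx": 0, "dy": 0, "dz": 0, "yaw": 0}]' --grip_force 55

```text
time_s: 18.08
ee_pos: [611.7, -260.0, 46.8]
ee_rot: [178.8, -0.3, 93.7]
force: [-2.4, 0.5, 0.6]
gripper_width: 25.0
```

drive_tool --moves '[{"claw": 0.6, "dx": 0, "dy": 0, "dz": -0.5, "yaw": 0}, {"claw": 0.6, "dx": 0, "dy": 0, "dz": -1, "yaw": 0}, {"claw": 0.6, "dx": 0, "dy": 0, "dz": -1, "yaw": 0}, {"claw": 0.6, "dx": 0, "dy": 0, "dz": -1, "yaw": 0}, {"claw": 0.6, "dx": 0, "dy": 0, "dz": -1, "yaw": 0}]'

```text
time_s: 18.7
ee_pos: [608.4, -259.5, 137.1]
ee_rot: [179.0, -0.5, 93.7]
force: [0.1, -0.9, -3.0]
gripper_width: 25.1
```

drive_tool --moves '[{"claw": 0.6, "dx": 0, "dy": 0, "dz": -1, "yaw": 0}, {"claw": 0.6, "dx": 0.5, "dy": -0.1, "dz": -1, "yaw": 0}, {"claw": 0.6, "dx": 0.5, "dy": -0.1, "dz": -1, "yaw": 0}, {"claw": 0.6, "dx": 1, "dy": -0.17, "dz": -0.5, "yaw": 0}, {"claw": 0.6, "dx": 1, "dy": -0.17, "dz": 0, "yaw": 0}]'

```text
time_s: 19.32
ee_pos: [592.0, -197.5, 212.1]
ee_rot: [178.9, -0.5, 93.6]
force: [0.1, -0.2, -2.0]
gripper_width: 25.6
```

drive_tool --moves '[{"claw": 0.6, "dx": 1, "dy": -0.17, "dz": 0, "yaw": 0}, {"claw": 0.6, "dx": 1, "dy": -0.17, "dz": 0, "yaw": 0}, {"claw": 0.6, "dx": 1, "dy": -0.17, "dz": 0, "yaw": 0}, {"claw": 0.6, "dx": 1, "dy": -0.17, "dz": 0, "yaw": 0}, {"claw": 0.6, "dx": 1, "dy": -0.17, "dz": 0, "yaw": 0}]'

```text
time_s: 19.95
ee_pos: [565.4, -90.0, 210.5]
ee_rot: [179.1, -0.6, 93.6]
force: [0.9, -0.3, -3.1]
gripper_width: 25.6
```

drive_tool --moves '[{"claw": 0.6, "dx": 1, "dy": -0.17, "dz": 0, "yaw": 0}, {"claw": 0.6, "dx": 1, "dy": -0.17, "dz": 0, "yaw": 0}, {"claw": 0.6, "dx": 1, "dy": -0.15, "dz": 0, "yaw": 0}, {"claw": 0.6, "dx": 0.4, "dy": 0, "dz": 0, "yaw": 0}, {"claw": 0.6, "dx": 0, "dy": 0, "dz": 0, "yaw": 0}]'

```text
time_s: 20.58
ee_pos: [550.1, -16.6, 211.5]
ee_rot: [179.1, -0.6, 93.8]
force: [-0.3, -0.6, -2.5]
gripper_width: 25.5
```

drive_tool --moves '[{"claw": 0.6, "dx": 0, "dy": 0, "dz": 0, "yaw": 0}]'

```text
time_s: 20.7
ee_pos: [550.2, -17.0, 211.4]
ee_rot: [179.0, -0.6, 93.8]
force: [-0.3, 0.3, -1.8]
gripper_width: 25.4
```

```bash
for i in scene wrist; do python3 snap.py $i ${i}11; done;  python3 - <<'E'
import cv2, numpy as np
im=cv2.imread("pics/scene11.png");w=cv2.imread("pics/wrist11.png")
a=cv2.resize(im[130:270,240:340],None,fx=4,fy=4,interpolation=cv2.INTER_CUBIC);b=cv2.resize(w[200:340,270:370],None,fx=4,fy=4,interpolation=cv2.INTER_CUBIC)
cv2.imwrite("pics/c14.png",np.hstack([a,b]))
E
```

```text
20.75 [550.3 -17.  211.4] [179.04  -0.59  93.75] [-0.9  0.7 -2. ] 25.15002761406019
20.8 [550.2 -17.1 211.4] [179.05  -0.59  93.74] [ 0.   0.2 -3. ] 25.515332685590206
```

View pics/c14.png

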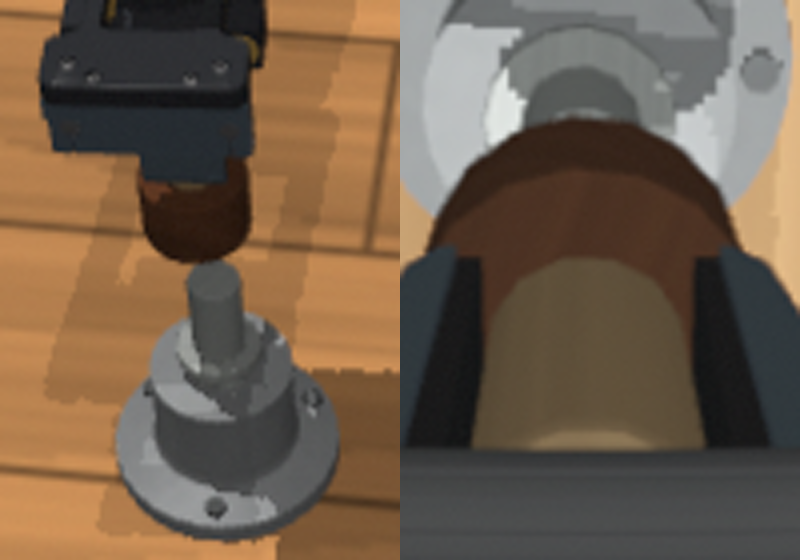

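drive_tool --moves '[{"claw": 0.6, "dx": 0.22, "dy": 0, "dz": 0.6, "yaw": 0}, {"claw": 0.6, "dx": 0, "dy": 0, "dz": 0.6, "yaw": 0}, {"claw": 0.6, "dx": 0, "dy": 0, "dz": 0.1, "yaw": 0}, {"claw": 0.6, "dx": 0, "dy": 0, "dz": 0, "yaw": 0}, {"claw": 0.6, "dx": 0, "dy": 0, "dz": 0, "yaw": 0}]' --grip_force 60

```text
time_s: 21.42
ee_pos: [550.1, -13.2, 182.6]
ee_rot: [179.2, -0.6, 93.6]
force: [0.5, -0.4, -3.0]
gripper_width: 24.9
```

drive_tool --moves '[{"claw": 0.6, "dx": 0, "dy": 0, "dz": 0.15, "yaw": 0}, {"claw": 0.6, "dx": 0, "dy": 0, "dz": 0.1, "yaw": 0}, {"claw": 0.6, "dx": 0, "dy": 0, "dz": 0, "yaw": 0}]'

```text
time_s: 21.8
ee_pos: [550.6, -13.2, 177.9]
ee_rot: [179.1, -0.6, 93.6]
force: [1.3, -0.6, -2.7]
gripper_width: 25.1
```

Not in contact yet. Now a gentle first tap.

drive_tool --moves '[{"claw": 0.6, "dx": 0, "dy": 0, "dz": 0.1, "yaw": 0}, {"claw": 0.6, "dx": 0, "dy": 0, "dz": 0.1, "yaw": 0}]'

```text
time_s: 22.05
ee_pos: [551.1, -13.2, 174.7]
ee_rot: [179.0, -0.6, 93.6]
force: [-1.1, 0.5, 3.8]
gripper_width: 25.4
```

drive_tool --moves '[{"claw": 0.6, "dx": 0, "dy": 0, "dz": 0.12, "yaw": 0}, {"claw": 0.6, "dx": 0, "dy": 0, "dz": 0.12, "yaw": 0}]'

```text
time_s: 22.3
ee_pos: [551.5, -13.2, 172.3]
ee_rot: [178.9, -0.5, 93.6]
force: [-2.8, -0.0, 9.7]
gripper_width: 25.2
```

drive_tool --moves '[{"claw": 0.6, "dx": 0, "dy": -0.05, "dz": -0.5, "yaw": 0}, {"claw": 0.6, "dx": 0, "dy": 0, "dz": -0.5, "yaw": 0}, {"claw": 0.6, "dx": 0, "dy": 0, "dz": 0, "yaw": 0}]'

```text
time_s: 22.68
ee_pos: [550.1, -13.5, 193.0]
ee_rot: [178.9, -0.6, 93.6]
force: [0.5, -0.2, -2.2]
gripper_width: 25.0
```

```bash
for i in scene; do python3 snap.py $i ${i}12; done;  python3 - <<'E'
import cv2, numpy as np
im=cv2.imread("pics/scene12.png")
a=cv2.resize(im[165:255,260:326],None,fx=6,fy=6,interpolation=cv2.INTER_CUBIC)
im=cv2.imread("pics/scene8.png")
b=cv2.resize(im[165:255,260:326],None,fx=6,fy=6,interpolation=cv2.INTER_CUBIC)
cv2.imwrite("pics/c15.png",np.hstack([b,a]))
E
```

```text
22.725 [549.7 -13.4 192.4] [178.92  -0.56  93.64] [-0.4 -0.5 -2.9] 25.067087825065343
```

View pics/c15.png

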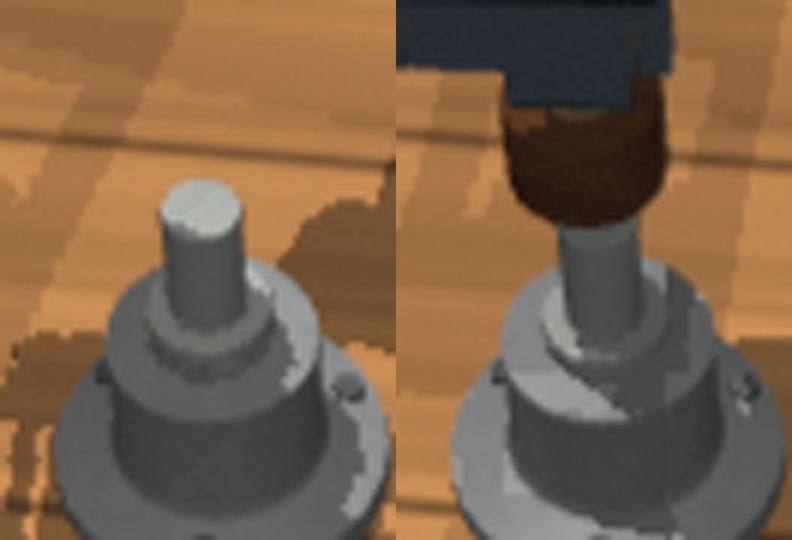

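drive_tool --moves '[{"claw": 0.6, "dx": 0.03, "dy": 0, "dz": 0.4, "yaw": 0}, {"claw": 0.6, "dx": 0, "dy": 0, "dz": 0.3, "yaw": 0}, {"claw": 0.6, "dx": 0, "dy": 0, "dz": 0, "yaw": 0}]'

```text
time_s: 23.1
ee_pos: [549.1, -12.6, 176.0]
ee_rot: [179.1, -0.6, 93.6]
force: [0.8, -0.8, -3.4]
gripper_width: 25.1
```

drive_tool --moves '[{"claw": 0.6, "dx": 0, "dy": 0, "dz": 0.12, "yaw": 0}, {"claw": 0.6, "dx": 0, "dy": 0, "dz": 0.12, "yaw": 0}, {"claw": 0.6, "dx": 0, "dy": 0, "dz": 0.12, "yaw": 0}]'

```text
time_s: 23.48
ee_pos: [549.7, -12.6, 171.5]
ee_rot: [179.0, -0.6, 93.6]
force: [-4.1, 0.5, 10.9]
gripper_width: 25.1
```

drive_tool --moves '[{"claw": 0.6, "dx": 0, "dy": 0, "dz": 0.14, "yaw": 0}, {"claw": 0.6, "dx": 0, "dy": 0, "dz": 0.14, "yaw": 0}]'

```text
time_s: 23.72
ee_pos: [549.9, -12.6, 170.9]
ee_rot: [178.8, -0.5, 93.6]
force: [-4.5, -0.9, 12.1]
gripper_width: 25.2
```

drive_tool --moves '[{"claw": 0.6, "dx": 0, "dy": 0, "dz": 0.2, "yaw": 0}, {"claw": 0.6, "dx": 0, "dy": 0, "dz": 0.2, "yaw": 0}]'

```text
time_s: 23.98
ee_pos: [549.9, -12.5, 169.1]
ee_rot: [178.6, -0.5, 93.7]
force: [-5.2, -1.0, 16.1]
gripper_width: 25.0
```

drive_tool --moves '[{"claw": 0.6, "dx": 0, "dy": 0, "dz": -0.5, "yaw": 0}, {"claw": 0.6, "dx": 0, "dy": 0, "dz": -0.5, "yaw": 0}, {"claw": 0.6, "dx": 0, "dy": 0, "dz": 0, "yaw": 0}]'

```text
time_s: 24.35
ee_pos: [550.1, -12.8, 191.0]
ee_rot: [178.5, -0.5, 93.6]
force: [0.1, -0.6, -3.1]
gripper_width: 25.5
```

```bash
for i in scene; do python3 snap.py $i ${i}13; done;  python3 - <<'E'
import cv2, numpy as np
im=cv2.imread("pics/scene13.png")
a=cv2.resize(im[165:255,260:326],None,fx=6,fy=6,interpolation=cv2.INTER_CUBIC)
im=cv2.imread("pics/scene12.png")
b=cv2.resize(im[165:255,260:326],None,fx=6,fy=6,interpolation=cv2.INTER_CUBIC)
cv2.imwrite("pics/c16.png",np.hstack([b,a]))
E
```

```text
24.4 [549.7 -12.7 190.4] [178.53  -0.5   93.65] [-0.5 -0.6 -1.3] 24.981980475386344
```

View pics/c16.png

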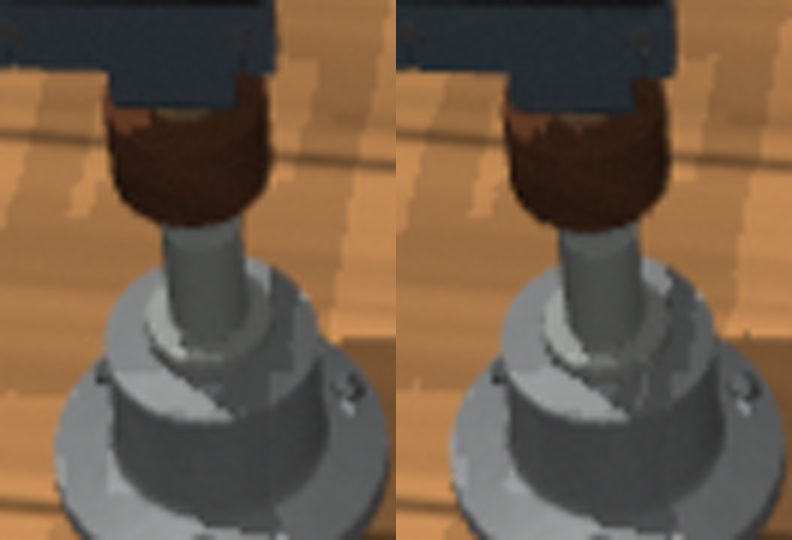

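drive_tool --moves '[{"claw": 0.6, "dx": 0, "dy": 0, "dz": 0.4, "yaw": 0}, {"claw": 0.6, "dx": 0, "dy": 0, "dz": 0.3, "yaw": 0}, {"claw": 0.6, "dx": 0, "dy": 0, "dz": 0.1, "yaw": 0}, {"claw": 0.6, "dx": 0, "dy": 0, "dz": 0.15, "yaw": 0}]'

```text
time_s: 24.9
ee_pos: [549.4, -12.5, 168.8]
ee_rot: [178.7, -0.5, 93.7]
force: [-2.8, -0.6, 16.4]
gripper_width: 25.2
```

drive_tool --moves '[{"claw": 0.6, "dx": 0, "dy": 0, "dz": 0.2, "yaw": 0}, {"claw": 0.6, "dx": 0, "dy": 0, "dz": 0.25, "yaw": 0}]'

```text
time_s: 25.15
ee_pos: [550.1, -12.6, 167.4]
ee_rot: [178.5, -0.5, 93.7]
force: [-11.1, 0.2, 33.5]
gripper_width: 25.2
```

drive_tool --moves '[{"claw": 0.6, "dx": 0, "dy": 0, "dz": -0.5, "yaw": 0}, {"claw": 0.6, "dx": 0, "dy": 0, "dz": -1, "yaw": 0}, {"claw": 0.6, "dx": 0, "dy": 0, "dz": -0.5, "yaw": 0}, {"claw": 0.6, "dx": 0, "dy": 0, "dz": 0, "yaw": 0}]'

```text
time_s: 25.65
ee_pos: [549.4, -13.0, 209.6]
ee_rot: [178.3, -0.5, 93.7]
force: [-0.1, 0.7, -2.6]
gripper_width: 24.8
```

```bash
for i in scene wrist; do python3 snap.py $i ${i}14; done;  python3 - <<'E'
import cv2, numpy as np
im=cv2.imread("pics/scene14.png")
a=cv2.resize(im[165:255,260:326],None,fx=6,fy=6,interpolation=cv2.INTER_CUBIC)
im=cv2.imread("pics/wrist14.png")
b=cv2.resize(im[180:270,280:346],None,fx=6,fy=6,interpolation=cv2.INTER_CUBIC)
cv2.imwrite("pics/c17.png",np.hstack([b,a]))
from h import *
s=load("scene14")
a=np.linspace(0,2*np.pi,100)
for h in (0,2,8):
    q=np.array([proj(s,(551+20*np.cos(t),-11.4+20*np.sin(t),65.2+h)) for t in a]); print(h,"collar underside lowest row crop",(q[:,1].max()-165+.4)*6)
E
```

```text
25.7 [549.1 -12.9 209. ] [178.41  -0.48  93.66] [ 0.   0.  -2.7] 25.284294756590427
25.75 [548.7 -12.9 208.6] [178.47  -0.48  93.66] [-0.2  0.1 -3.1] 25.4709003487299
0 collar underside lowest row crop 387.7938096925038
2 collar underside lowest row crop 383.87134095957504
8 collar underside lowest row crop 372.0329914376762
```

View pics/c17.png

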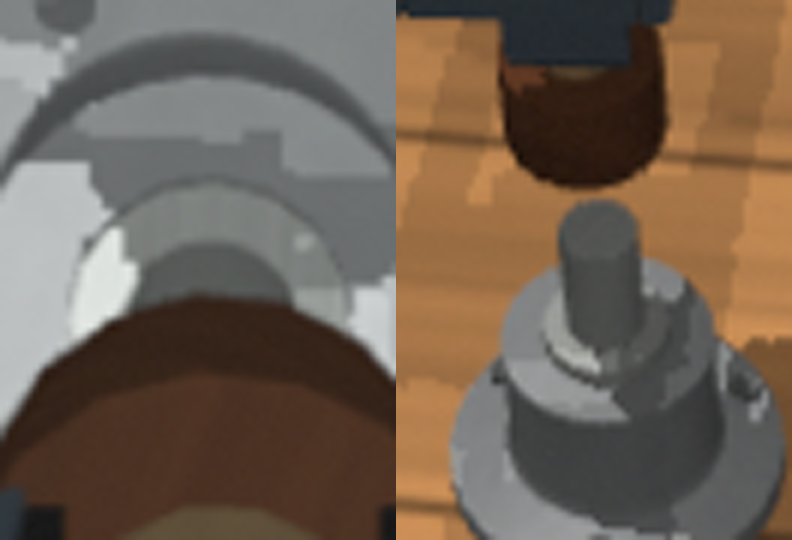

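Run:
```python
import cv2, numpy as np
from h import *
s=load("scene14")
for z in (129,125,123,121,120,119,118): print(z,[ (a-o+.4)*6 for a,o in zip(proj(s,(550.6,-11.7,z)),(260,165))])
A=cv2.imread("pics/scene8.png")[165:255,260:326];B=cv2.imread("pics/scene14.png")[165:255,260:326]
k=10
cv2.imwrite("pics/c18.png",np.hstack([cv2.resize(x[25:75,15:55],None,fx=k,fy=k,interpolation=cv2.INTER_CUBIC) for x in (A,B)]))
```

```text
129 [np.float64(201.61974490165778), np.float64(204.37647172321965)]
125 [np.float64(202.3922241964625), np.float64(213.04861227593994)]
123 [np.float64(202.77667074202634), np.float64(217.36455252257053)]
121 [np.float64(203.15992927440027), np.float64(221.6671556902259)]
120 [np.float64(203.35111475518158), np.float64(223.81347517364287)]
119 [np.float64(203.54200529186994), np.float64(225.95648350471254)]
118 [np.float64(203.7326015664595), np.float64(228.0961883397598)]
```

View pics/c18.png

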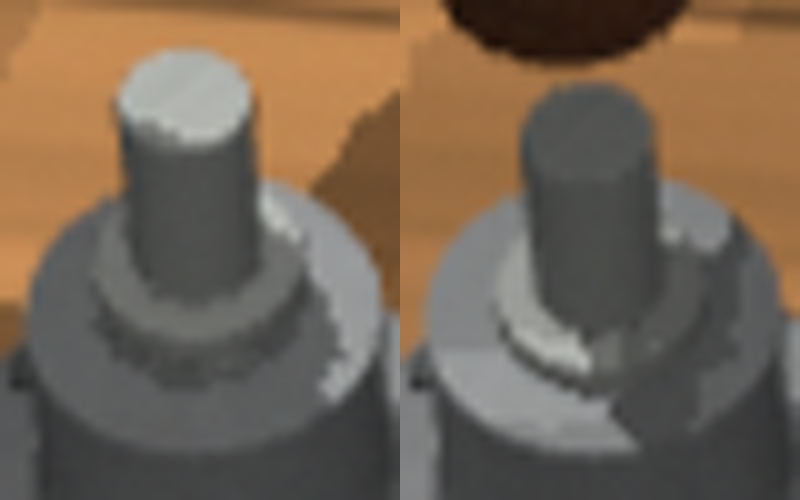

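drive_tool --moves '[{"claw": 0.6, "dx": 0, "dy": 0.06, "dz": 0.7, "yaw": 0}, {"claw": 0.6, "dx": 0, "dy": 0, "dz": 0.7, "yaw": 0}, {"claw": 0.6, "dx": 0, "dy": 0, "dz": 0.2, "yaw": 0}, {"claw": 0.6, "dx": 0, "dy": 0, "dz": 0, "yaw": 0}]'

```text
time_s: 26.25
ee_pos: [549.2, -12.4, 171.1]
ee_rot: [178.8, -0.5, 93.7]
force: [-0.2, 0.3, -2.4]
gripper_width: 25.1
```

drive_tool --moves '[{"claw": 0.6, "dx": 0, "dy": 0, "dz": 0.1, "yaw": 0}, {"claw": 0.6, "dx": 0, "dy": 0, "dz": 0.1, "yaw": 0}]'

```text
time_s: 26.5
ee_pos: [549.8, -12.4, 167.6]
ee_rot: [178.8, -0.5, 93.7]
force: [-1.5, -0.1, 7.4]
gripper_width: 25.3
```

drive_tool --moves '[{"claw": 0.6, "dx": 0, "dy": 0, "dz": 0.2, "yaw": 0}]'

```text
time_s: 26.62
ee_pos: [550.1, -12.4, 167.4]
ee_rot: [178.6, -0.5, 93.7]
force: [-9.9, 0.3, 31.0]
gripper_width: 25.4
```

drive_tool --moves '[{"claw": 0.6, "dx": 0, "dy": 0, "dz": 0.2, "yaw": 0}]'

```text
time_s: 26.75
ee_pos: [550.0, -12.4, 167.5]
ee_rot: [178.5, -0.5, 93.7]
force: [-7.9, 0.3, 20.2]
gripper_width: 24.8
```

drive_tool --moves '[{"claw": 0.6, "dx": 0, "dy": 0, "dz": -0.5, "yaw": 0}, {"claw": 0.6, "dx": 0, "dy": 0, "dz": -1, "yaw": 0}, {"claw": 0.6, "dx": 0, "dy": 0, "dz": -0.8, "yaw": 0}, {"claw": 0.6, "dx": -1, "dy": 0.18, "dz": 0, "yaw": 0}, {"claw": 0.6, "dx": -1, "dy": 0.18, "dz": 0, "yaw": 0}]'

```text
time_s: 27.38
ee_pos: [559.8, -53.5, 216.8]
ee_rot: [178.3, -0.4, 93.8]
force: [0.1, -0.3, -2.5]
gripper_width: 25.5
```

drive_tool --moves '[{"claw": 0.6, "dx": -1, "dy": 0.18, "dz": 0, "yaw": 0}, {"claw": 0.6, "dx": -1, "dy": 0.18, "dz": 0, "yaw": 0}, {"claw": 0.6, "dx": -1, "dy": 0.18, "dz": 0, "yaw": 0}, {"claw": 0.6, "dx": -1, "dy": 0.18, "dz": 0, "yaw": 0}, {"claw": 0.6, "dx": -1, "dy": 0.18, "dz": 0, "yaw": 0}]'

```text
time_s: 28.0
ee_pos: [585.3, -161.0, 214.1]
ee_rot: [178.5, -0.4, 93.6]
force: [0.3, 0.3, -2.4]
gripper_width: 25.1
```

drive_tool --moves '[{"claw": 0.6, "dx": -1, "dy": 0.18, "dz": 0, "yaw": 0}, {"claw": 0.6, "dx": -1, "dy": 0.18, "dz": 0, "yaw": 0}, {"claw": 0.6, "dx": -0.5, "dy": 0.18, "dz": 0, "yaw": 0}, {"claw": 0.6, "dx": 0, "dy": 0, "dz": 0, "yaw": 0}]'

```text
time_s: 28.5
ee_pos: [600.6, -215.3, 213.6]
ee_rot: [178.5, -0.5, 93.5]
force: [-0.3, -0.2, -2.7]
gripper_width: 25.3
```

drive_tool --moves '[{"claw": 0.6, "dx": -1, "dy": 0.2, "dz": 0, "yaw": 0}, {"claw": 0.6, "dx": -1, "dy": 0.2, "dz": 0.5, "yaw": 0}, {"claw": 0.6, "dx": 0, "dy": 0, "dz": 1, "yaw": 0}, {"claw": 0.6, "dx": 0, "dy": 0, "dz": 1, "yaw": 0}, {"claw": 0.6, "dx": 0, "dy": 0, "dz": 1, "yaw": 0}]'

```text
time_s: 29.12
ee_pos: [615.3, -258.9, 141.4]
ee_rot: [178.3, -0.3, 93.6]
force: [-0.1, 0.5, -2.9]
gripper_width: 25.1
```

drive_tool --moves '[{"claw": 0.6, "dx": 0, "dy": 0, "dz": 1, "yaw": 0}, {"claw": 0.6, "dx": 0, "dy": 0, "dz": 1, "yaw": 0}, {"claw": 0.6, "dx": 0, "dy": 0, "dz": 0.5, "yaw": 0}, {"claw": 0.6, "dx": 0, "dy": 0, "dz": 0, "yaw": 0}]'

```text
time_s: 29.62
ee_pos: [615.7, -261.0, 85.0]
ee_rot: [178.6, -0.5, 93.5]
force: [-0.6, 0.2, -2.3]
gripper_width: 25.3
```

```bash
for i in scene top; do python3 snap.py $i ${i}15; done;  python3 - <<'E'
import cv2, numpy as np
a=cv2.imread("pics/scene15.png")[165:265,260:326]
b=cv2.imread("pics/scene15.png")[160:310,100:230]
cv2.imwrite("pics/c19.png",np.hstack([cv2.resize(x,None,fx=k,fy=k,interpolation=cv2.INTER_CUBIC) for x,k in ((a,6),(b,4))]))
E
```

```text
29.675 [ 616.1 -261.1   85.6] [178.53  -0.44  93.54] [ 0.3 -0.3 -3.6] 25.11024899732683
29.725 [ 616.4 -261.2   86.4] [178.47  -0.41  93.54] [ 0.3 -0.3 -3.2] 25.405094455474806
```

View pics/c19.png

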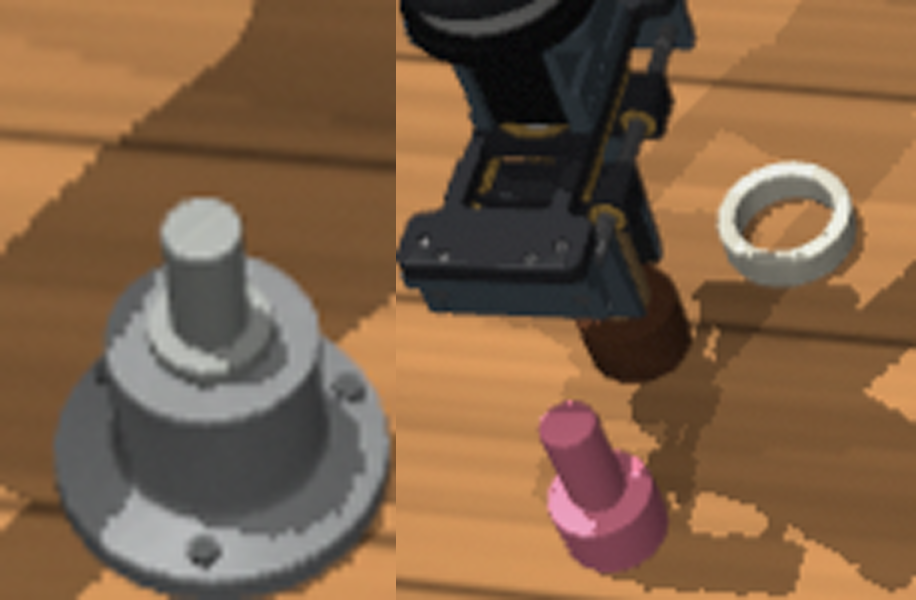

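drive_tool --moves '[{"claw": 0.6, "dx": 0, "dy": -0.2, "dz": 0.7, "yaw": 0}, {"claw": 0.6, "dx": 0, "dy": 0, "dz": 0.6, "yaw": 0}, {"claw": 0.6, "dx": 0, "dy": 0, "dz": 0.3, "yaw": 0}, {"claw": 0.6, "dx": 0, "dy": 0, "dz": 0, "yaw": 0}]'

```text
time_s: 30.22
ee_pos: [613.7, -261.4, 53.6]
ee_rot: [178.3, -0.3, 93.6]
force: [0.2, 0.5, -3.4]
gripper_width: 25.3
```

drive_tool --moves '[{"claw": 0.6, "dx": 0, "dy": 0, "dz": 0.12, "yaw": 0}, {"claw": 0.6, "dx": 0, "dy": 0, "dz": 0.1, "yaw": 0}, {"claw": 0.6, "dx": 0, "dy": 0, "dz": 0.1, "yaw": 0}]'

```text
time_s: 30.6
ee_pos: [614.6, -261.6, 47.6]
ee_rot: [178.2, -0.3, 93.6]
force: [0.1, 0.0, -2.6]
gripper_width: 25.0
```

drive_tool --moves '[{"claw": 0.6, "dx": 0, "dy": 0, "dz": 0.07, "yaw": 0}, {"claw": 0.6, "dx": 0, "dy": 0, "dz": 0.05, "yaw": 0}]'

```text
time_s: 30.85
ee_pos: [614.7, -261.6, 46.9]
ee_rot: [178.2, -0.3, 93.6]
force: [-1.9, 1.3, 5.1]
gripper_width: 25.0
```

Contact with the bench. Release.

drive_tool --moves '[{"claw": 0.35, "dx": 0, "dy": 0, "dz": 0, "yaw": 0}, {"claw": 0.3, "dx": 0, "dy": 0, "dz": 0, "yaw": 0}, {"claw": 0, "dx": 0, "dy": 0, "dz": 0, "yaw": 0}, {"claw": -0.3, "dx": 0, "dy": 0, "dz": 0, "yaw": 0}, {"claw": -0.3, "dx": 0, "dy": 0, "dz": 0, "yaw": 0}]'

```text
time_s: 31.48
ee_pos: [616.0, -262.2, 47.1]
ee_rot: [178.0, -0.2, 93.6]
force: [0.1, -0.4, -0.1]
gripper_width: 57.9
```

drive_tool --moves '[{"claw": -0.3, "dx": 0, "dy": 0, "dz": -0.4, "yaw": 0}, {"claw": -0.3, "dx": 0, "dy": 0, "dz": -0.8, "yaw": 0}, {"claw": -0.3, "dx": 0, "dy": 0, "dz": -1, "yaw": 0}, {"claw": -0.3, "dx": 0, "dy": 0, "dz": -1, "yaw": 0}, {"claw": -0.3, "dx": 0, "dy": 0, "dz": -1, "yaw": 0}]'

```text
time_s: 32.1
ee_pos: [612.9, -262.6, 136.3]
ee_rot: [178.0, -0.2, 93.6]
force: [0.8, 0.2, -0.4]
gripper_width: 59.2
```

drive_tool --moves '[{"claw": -0.3, "dx": 0, "dy": 0, "dz": -1, "yaw": 0}, {"claw": -0.3, "dx": -1, "dy": 0, "dz": -1, "yaw": 0}, {"claw": -0.3, "dx": -1, "dy": 0, "dz": 0, "yaw": 0}, {"claw": -0.3, "dx": -1, "dy": 0, "dz": 0, "yaw": 0}, {"claw": -0.3, "dx": -1, "dy": 0, "dz": 0, "yaw": 0}]'

```text
time_s: 32.72
ee_pos: [617.7, -345.4, 183.6]
ee_rot: [177.6, 0.0, 93.7]
force: [0.7, -0.7, -0.9]
gripper_width: 59.3
```

drive_tool --moves '[{"claw": -0.3, "dx": -1, "dy": 0, "dz": 0, "yaw": 0}, {"claw": -0.3, "dx": -1, "dy": 0, "dz": 0, "yaw": 0}, {"claw": -0.3, "dx": 0, "dy": 0, "dz": 0, "yaw": 0}]'

```text
time_s: 33.1
ee_pos: [619.5, -390.1, 180.8]
ee_rot: [177.8, -0.1, 93.5]
force: [0.1, 0.6, -0.5]
gripper_width: 59.1
```

```bash
for i in scene top; do python3 snap.py $i ${i}16; done
```

```text
33.15 [ 619.5 -389.1  180.8] [ 1.7783e+02 -1.3000e-01  9.3560e+01] [0.7 0.1 0.2] 59.21637886207773
33.2 [ 619.6 -388.3  181.1] [ 1.7781e+02 -1.4000e-01  9.3600e+01] [-0.1 -0.3  0.2] 59.83538392721113
```

View pics/scene16.png

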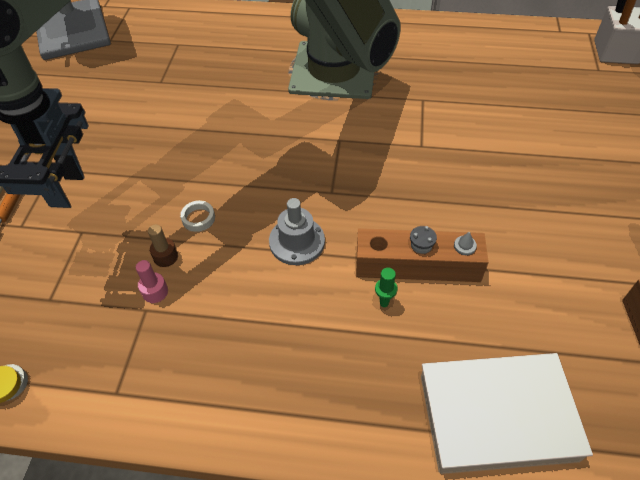

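View pics/top16.png

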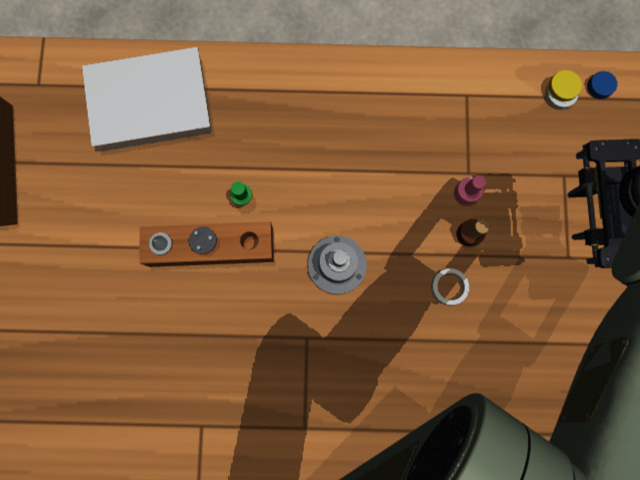

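Run:
```python
import cv2, numpy as np
a=cv2.imread("pics/scene16.png")[190:235,275:320]
b=cv2.imread("pics/top16.png")[240:285,315:360]
cv2.imwrite("pics/c20.png",np.hstack([cv2.resize(x,None,fx=8,fy=8,interpolation=cv2.INTER_CUBIC) for x in (a,b)]))
```

```text
(no output)
```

View pics/c20.png

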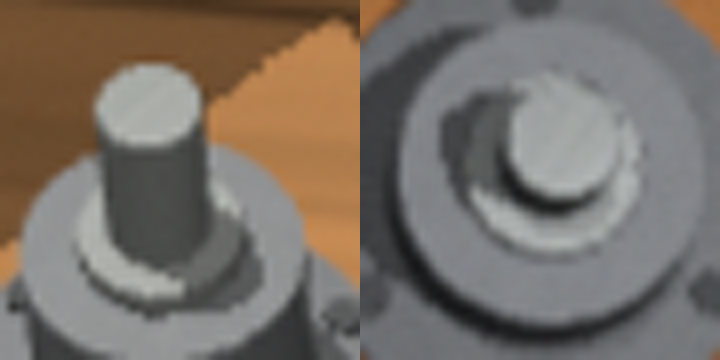

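Run:
```python
from h import *
s,t=load("scene16"),load("top16")
print(tri([ray(s,275+148/8-.44,190+105/8-.44),ray(t,315+(562-360)/8-.44,240+140/8-.44)]))
from workcell import job
print(job.job_done())
```

```text
(array([551.76481543, -11.71778888, 119.1520795 ]), [np.float64(0.635880993760118), np.float64(0.6358809937601636)])
the job is handed in; nothing more can be done
None
```

The mandrel is seated fully home in the taper socket, the tapping block stands upright on the bench again, and the job was handed in at about 33 s.

I took the grey mandrel from the rack, lowered it into the socket and let go with the collar still about 8 mm up. I then tapped it down with the block in three taps, plus a fourth as a check, lifting clear each time.

**Forces:** The highest wrist reading I saw, with the block's weight taken off, was about 36 N. I read it only every row or few rows, so a short peak between readings could have been missed.

**Seating check:** On the fourth tap the mandrel did not move under about 34 N net, and the stop was at the same height as the third tap. The driving resistance only goes up to 25 N, so the collar was on the face. The final pictures show it there too. The mandrel's top triangulated to 119 mm; nominal home is 121 mm, and this camera pair usually read 1–3 mm low.

**Not tested:** I did not pull on the mandrel to check that the taper holds.

**Disagreement:** While I held the mandrel, the scene and wrist cameras differed by about 2 mm on where it sat in the gripper. I used the middle value, and the shank went in without contact.

**Everything else:** The centre, driver, tape roll, green mandrel and pink block look unmoved.

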